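Unlock the whisk from the hand blender and put it in its box

TASK

First open the lid of the wooden box until it meets its stop. Then pull back the blender's sprung steel collar to release the whisk, draw the whisk straight out of the socket and lay it gently, not dropped, inside the open box; leave the lid standing open and do not disturb the other things on the worktop.

Things in the scene. Friction and masses are not known exactly. Their poses are not given: they have to be found in the camera images.
- blender: Grey hand blender lying level, fixed in a white cradle. Origin on the worktop below the root of its steel socket nose; x points level out of the socket toward the whisk, z up. Coupling axis: along x, 65 mm above the origin. Nose 27 mm in diameter from x = 0 to its mouth at 40 mm, bore 18 mm. Behind the nose a 33 mm thick neck back to x = -28 mm, then the 54 mm thick motor body.
- collar (a joint): Ribbed steel collar round the nose, 42 mm in diameter, 26 mm long. 0 = forward (locked), 0.010 m = fully back (blender's -x). Spring 4 N at 0, 8 N fully back. Past 5 mm the whisk is unlocked and a spring pushes it out about 12 mm; it stays in the bore and cannot relock when the collar is let go. The collar may stay up to 4 mm back until the whisk is drawn out.
- collar_mid (a point): Middle of the collar, on the coupling axis (19 mm from the nose root when forward); moves with the collar.
- whisk: Wire whisk, 70 g. Origin on its axis at the middle of its round grey hub (26 mm in diameter, 36 mm long, near the centre of mass). Along its x: spigot 16 mm thick from -52 to -18 mm, hub to +18, wire balloon 44 mm thick to +74. Starts locked in the blender, axes parallel, origin 60 mm from the blender's origin along x, 65 mm up; free of the socket beyond 92 mm.
- box: Open-topped wooden box fixed to the worktop, 138 (x) x 168 (y) x 60 mm high, walls and floor 4 mm. Origin at the centre of its underside. The lid's hinge is along the top of its +x side; the lid's tab sticks out over the -x side. The whisk fits lying along y.
- lid (a joint): Lid angle in rad: 0 = shut, 1.65 = at its stop, just past upright. Stiff hinge: it stays where it is left. It may start a little ajar.
- lid_tab (a point): Point to grip on the lid's tab: 26 mm wide along the hinge, 7 mm thick, standing 40 mm out from the lid's free edge; this point is 24 mm out from that edge, in the middle of the tab, 162 mm from the hinge line. Turns with the lid.
- lid_hinge (a point): Middle of the hinge line, 69 mm from the box's origin along its x and 60 mm up. The line runs along the box's y.
- pepper: Bystander: small glass shaker with metal cap, 44 mm wide, 90 mm tall; origin under its centre.
- mug: Bystander: white mug with spots, 93 mm tall; origin under its centre.
- keys: Bystander: bunch of keys, 101 x 122 mm and 8 mm high, lying flat; origin under its centre.
- marble_bowl: Bystander: marble mortar, 131 mm wide, 85 mm tall; origin under its centre.
- mill_p: Bystander: wooden pepper mill, 49 mm wide, 130 mm tall; origin under its centre.
- tin: Bystander: round tin, 75 mm wide, 58 mm tall; origin under its centre.

How it is judged:
On the way, in this order (a step that is already met when the one before it is completed fails the run):
1. the lid is opened to its stop (value of joint lid above 1.56 rad), for 0.2 s.
2. the collar is pulled back while the whisk is still in the socket, and the whisk springs forward (value of joint collar above 0.0025 m and x of whisk in the frame of blender between 0.064 and 0.092 m), for 0.1 s.
3. the whisk is drawn out straight along the socket's axis, clear of its mouth (x of whisk in the frame of blender between 0.093 and 0.2 m and angle between the x axis of whisk and the x axis of blender, either way round below 0.4 rad and height (world z) of whisk above 0.04 m), for 0.05 s.
At the end, for the whole second after the job is handed in: The whisk lies at rest inside the box: its hub's middle within 60 mm (box x) and 65 mm (box y) of the box's centre and below 42 mm, its axis within about 0.37 rad of level; the lid still stands open (above 1.5 rad) and the collar has sprung forward again (under 2 mm) (x of whisk in the frame of box between -0.06 and 0.06 m and y of whisk in the frame of box between -0.065 and 0.065 m and height (world z) of whisk below 0.042 m and angle between whisk's own x axis and vertical between 1.2 and 1.94 rad and linear speed of whisk below 0.05 m/s and value of joint lid above 1.5 rad and value of joint collar below 0.002 m); the robot touches nothing.
It fails at once if the whisk is dropped: it falls faster than 0.8 m/s out of the fingers (linear speed of whisk above 0.8 m/s and contact force between whisk and the fingers below 0.05 N).
It fails at once if the whisk falls beside the box (height (world z) of whisk below 0.035 m and horizontal distance between whisk and box above 0.13 m).
It fails at once if a bystander is moved more than 30 mm (distance of any of pepper, mug, keys, marble_bowl, mill_p, tin from where it was at the start of the episode above 0.03 m).
It fails at once if a bystander is knocked over (angle between any of pepper, mug, mill_p's own z axis and vertical above 0.5 rad).
It also fails if it takes over 54 s, if anything falls off the work surface, if the arm or the gripper's body presses on something with over 40 N, if the wrist force passes 120 N, or if a joint passes its speed limit or range.

ROBOT

A 6-joint arm with a two-finger parallel gripper is mounted at the origin on a cart in front of the work surface, level with it; the furniture and walls round the work are solid. World frame = base frame: x ahead of the robot, y to its left, z up, the work surface at z = 0. Lengths are in m, angles in rad, forces in N, time in s.
With the tool pointing down it reaches from about 0.375 to 0.975 m from the base axis. Payload 3.8 kg.
Tool frame: the origin (TCP) lies where the fingers leave the gripper's body, on its centre line; the fingertips stand 73 mm ahead of it and the grasp point (between the pads) lies 54 mm ahead of it (nose_length is the distance from the TCP to the fingertips, in m); z points along the fingers, y is the line along which they close (so a half turn about z gives the same grasp; the last joint's range is limited). The gripper opens to 85 mm and grips with 20 to 120 N. Pads are 22 mm wide; open, the fingers measure 114 mm over their backs; the gripper's body (76 mm by 85 mm) begins 54 mm behind the grasp point. The pads swing forward as they close: fully open they stand 13 mm farther back than shut.
Start: joints at [1.258, 0.264, 1.604, -0, 1.274, -0.037], TCP at [0.184, 0.649, 0.304] pointing down, gripper open.
Joint ranges: [-2.63, 2.63], [-0.94, 2.18], [0.31, 2.57], [-1.31, 4.45], [0, 2.66], [-2.55, 2.55]. Speed limits (rad/s): [2.57, 2.57, 3.14, 3.14, 3.14, 3.14].

INTERFACE

Orientations are given as a rotation vector (axis times angle).
In Python, from workcell import read_state, read_camera, calibration, finish_job, look_for, cut_out, tip_of, nose_length gives the robot as it stands.
- The arm moves only by the tool step_arm, never from a script. Its argument "targets" is a list of rows, each a list of 3 entries, a list of its own where there are three numbers: the turn, a rotation vector about the tool's x, y, z in rad, then the shift along the tool's x, y, z in mm, then the finger opening in mm, from 0 to 85.4. In form: [[[ax, ay, az], [x, y, z], grip], ...]. A call has 1 to 5 rows; each row shifts and turns the commanded pose from where the row before left it, along the tool's axes as they then stand; what a row does not reach is not made up. A row lasts 1/12 s, in which the tool goes at most 41.7 mm and 7.16 degrees, less where a joint would pass 70% of its speed; a pose out of reach is approached as far as the arm can. A call with a gripper value outside its range is refused whole. The fingers move at their own pace and stop on an object; "grip_force" is the grip in N (left out, the last holds). Time passes only in rows, so rows that do not move let the fingers close. It gives the time, the measured TCP pose, the force, the opening and the grip force at its end, in the units of the state.
- read_state(): the state, without advancing time (a new reading comes with each control period).
- read_camera(name): name is "side" or "top"; returns the picture (400x640x3 uint8, red, green, blue); there is no depth.
- calibration(name): a dict with "camera_matrix" (3x3 intrinsics, pixels), "dist_coeffs" ([k1, k2, p1, p2, k3] as OpenCV has them; the pictures are not rectified), "R" (3x3) and "t" (3): a world point X has camera coordinates R X + t. Camera axes: x right, y down, z forward; pixel columns grow to the right and rows downward; lengths in m; the calibration is good to about 2 mm. A picture is of the moment at which its call begins. calibration takes no time and is no camera call.
- finish_job(): hands the job in; it is judged then, once.
Trained networks look in the newest picture that a camera, given by its name, has taken for a name from the list of things; names that differ only in an ending like _2 or _b are one class to them, and where a whole thing is asked for, a point or a joint stands for the part that bears it (a point fixed in the world has none). Each returns a list of dicts, best first, with "score" (0 to 1); they miss things now and then, are a little off and sometimes report something else, mostly with a low value. They report only what shows in the picture. A call takes as long as a camera call.
- look_for(camera, query): "extent" ([left, top, right, bottom] in pixels, round what is visible of it).
- cut_out(camera, query): "region" (400x640 bool, what is visible of it) and "extent" ([left, top, right, bottom] in pixels, round what is visible of it).
- tip_of(camera, query): "at" ([row, column] in pixels: a listed point, or the origin of a listed thing).
The state is a dict: "time": time; "q": joint angles; "joint_vel": joint speeds; "joint_torque": joint torques, N m; "tool_pos": TCP position; "tcp_rot": TCP orientation; "wrist_force": force on the tool from outside, world axes, zero at the start; "torque": the same for the moment, N m; "width": opening from 0.0 (shut) to 1.0 (fully open); "grip_force": force on a finger pad.
Only numpy, scipy, OpenCV 4.12 (cv2) and the standard library are available. Lean on these libraries where they do the work, as an engineer would, in place of code of your own. Each camera call takes 0.05 s, during which the arm holds its last target. There are 200 camera calls.

## Working session

There is one attempt and no reset: what is moved stays moved. The work goes in short steps, Python scripts to look and compute and a tool call to move; the robot and the scene stay as the last step left them, time stands still between calls to the robot, and variables do not carry over. Pictures are saved under pics/ and viewed, at most 10 in all, crops included, and the job is handed in when it is done.

Besides the shell and the picture viewer there is one more tool, called after "Request:" as a command line: name --argument value ..., lists and objects as JSON in quotes. step_arm: Moves the arm, as the interface text tells. Its arguments: {"type":"object","properties":{"targets":{"type":"array","items":{"type":"array"}},"grip_force":{"type":"number"}},"required":["targets"]}

```bash
mkdir -p pics; ls
python3 - <<'E'
from workcell import *
import cv2
for c in("side","top"):
    im=read_camera(c); cv2.imwrite(f"pics/{c}0.png",im[:,:,::-1])
    k=calibration(c); print(c,k)
    for n in ["blender","collar_mid","whisk","box","lid_tab","lid_hinge","pepper","mug","keys","marble_bowl","mill_p","tin"]:
        r=tip_of(c,n); print(n,[(x['at'],round(x['score'],2)) for x in r[:2]])
print(read_state())
E
```

```text
pics
side {'camera_matrix': array([[362.97726759,   0.        , 314.03837092],
       [  0.        , 362.97726759, 197.34431455],
       [  0.        ,   0.        ,   1.        ]]), 'dist_coeffs': array([-0.02332354,  0.        ,  0.        ,  0.        ,  0.        ]), 'R': array([[ 0.97510198, -0.22171908,  0.00409635],
       [-0.13067481, -0.58942519, -0.79718382],
       [ 0.17916535,  0.77680023, -0.60372277]]), 't': array([-0.49777111,  0.21828304,  1.01713786])}
blender [([198.7, 337.1], 0.56)]
collar_mid [([202.0, 338.9], 0.74), ([189.1, 340.0], 0.58)]
whisk [([192.6, 335.0], 0.59)]
box [([185.4, 279.6], 0.87), ([186.8, 341.3], 0.55)]
lid_tab []
lid_hinge [([163.4, 273.8], 0.72)]
pepper [([242.9, 292.3], 0.54)]
mug [([277.3, 304.8], 0.82), ([188.6, 342.0], 0.72)]
keys [([221.2, 308.5], 0.64)]
marble_bowl [([157.2, 296.6], 0.8), ([163.0, 273.2], 0.58)]
mill_p [([186.5, 279.6], 0.74), ([159.5, 259.1], 0.57)]
tin [([316.0, 335.2], 0.71), ([278.2, 305.1], 0.32)]
top {'camera_matrix': array([[367.99401712,   0.        , 323.53691166],
       [  0.        , 367.99401712, 202.2724
[... 778 characters left out ...]
.95), ([206.4, 328.1], 0.49)]
{'time': 1.3, 'q': array([ 1.25809586e+00,  2.63922502e-01,  1.60402246e+00, -1.49645893e-05,
        1.27369671e+00, -3.68639323e-02]), 'joint_vel': array([ 0.00041335, -0.0003546 , -0.00082879, -0.00106187, -0.00028961,
       -0.00077607]), 'joint_torque': array([-6.98781096e-04, -5.15070963e+01, -3.67715299e+01, -1.07711617e-04,
        1.06212290e-03, -1.23591303e-06]), 'tool_pos': array([0.18381582, 0.64947646, 0.30385239]), 'tcp_rot': array([ 4.31903134e-01,  3.11175659e+00, -7.97396458e-05]), 'wrist_force': array([-0.4832227 ,  0.02530672,  0.64140565]), 'torque': array([0.00245719, 0.01529821, 0.00340391]), 'grip_force': 0.0, 'width': 1.003424934547145}
```

View pics/side0.png

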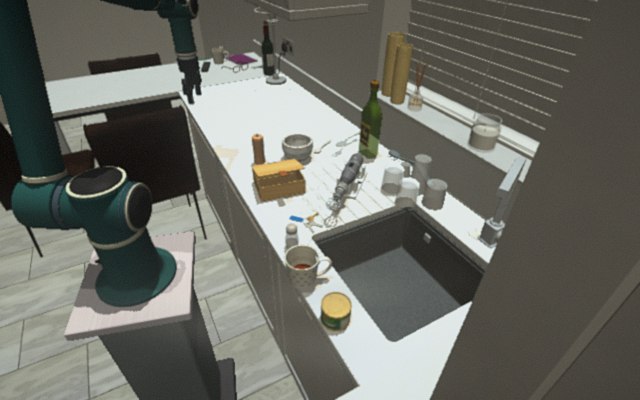

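View pics/top0.png

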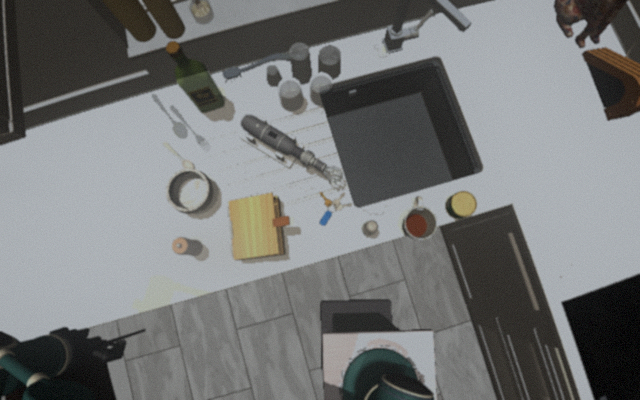

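```bash
cat > h.py <<'E'
from workcell import *
import cv2, numpy as np
from scipy.spatial.transform import Rotation as Ro
C={c:calibration(c) for c in("side","top")}
def ray(c,uv):
    k=C[c]; p=cv2.undistortPoints(np.array([[uv]],float),k['camera_matrix'],k['dist_coeffs'])[0,0]
    return -k['R'].T@k['t'], k['R'].T@np.array([p[0],p[1],1])
def atz(c,uv,z):
    o,d=ray(c,uv); return o+d*(z-o[2])/d[2]
def tri(uvs,uvt):
    (a,d),(b,e)=ray("side",uvs),ray("top",uvt)
    d/=np.linalg.norm(d);e/=np.linalg.norm(e)
    s,t=np.linalg.lstsq(np.c_[d,-e],b-a,rcond=None)[0]
    p,q=a+s*d,b+t*e; return (p+q)/2,np.linalg.norm(p-q)
def proj(c,X):
    k=C[c]; return cv2.projectPoints(np.array(X,float).reshape(-1,1,3),cv2.Rodrigues(k['R'])[0],k['t'],k['camera_matrix'],k['dist_coeffs'])[0][:,0]
def crop(c,n,x0,y0,x1,y1,s,im=None):
    im=read_camera(c)[:,:,::-1] if im is None else im
    cv2.imwrite(f"pics/{n}.png",cv2.resize(im[y0:y1,x0:x1],None,fx=s,fy=s,interpolation=cv2.INTER_CUBIC))
E
python3 - <<'E'
from h import *
a=cv2.imread("pics/top0.png");b=cv2.imread("pics/side0.png")
crop("top","t1",170,100,370,270,4,cv2.convertScaleAbs(a,alpha=1.0))
crop("side","s1",230,120,380,300,3.3,b)
for n,u,z in [("collar",(307,158.6),.065),("whisk",(318.9,166.5),.065),("box",(258.2,230.3),.0),("tab",(284.1,219),.06),("hinge",(234.5,231.1),.06),("pepper",(365.9,230.7),0),("mug",(410.8,219.4),0),("keys",(327.5,209.9),0),("bowl",(197,194.2),0),("mill",(190.4,249.9),0)]:
    print(n,atz("top",u,z).round(3))
for n in("blender","whisk","collar","box","lid"):
    for c in("top","side"):
        r=cut_out(c,n)
        if r:
            m=r[0]['region'].astype(np.uint8); print(n,c,r[0]['score'],r[0]['extent'],cv2.minAreaRect(cv2.findNonZero(m)))
E
```

```text
collar [0.647 0.192 0.065]
whisk [0.622 0.158 0.065]
box [0.448 0.344 0.   ]
tab [0.472 0.26  0.06 ]
hinge [0.441 0.4   0.06 ]
pepper [0.44  0.024 0.   ]
mug [ 0.471 -0.112  0.   ]
keys [0.505 0.136 0.   ]
bowl [0.562 0.533 0.   ]
mill [0.393 0.547 0.   ]
blender top 0.73 [242.9, 117.0, 315.0, 166.8] ((275.92645263671875, 142.9558868408203), (83.86280822753906, 31.89873695373535), 30.963754653930664)
blender side 0.74 [334.7, 153.6, 365.3, 199.5] ((352.3965759277344, 175.24139404296875), (24.29169273376465, 43.46243667602539), 23.198589324951172)
whisk top 0.5 [312.0, 159.7, 344.9, 181.1] ((326.6470947265625, 169.4117889404297), (30.37026596069336, 12.79889965057373), 40.601295471191406)
whisk side 0.73 [328.0, 191.2, 342.2, 207.5] ((335.20001220703125, 199.59999084472656), (6.260990142822266, 19.677398681640625), 26.56505012512207)
collar top 0.68 [299.1, 149.7, 315.3, 165.1] ((306.34906005859375, 157.47171020507812), (9.227214813232422, 13.889386177062988), 29.05460548400879)
collar side 0.52 [332.9, 182.0, 348.7, 192.5] ((342.55157470703125, 186.13401794433594), (12.082619667053223, 8.731977462768555), 23.962486267089844)
box top 0.79 [225.8, 192.8, 292.1, 263.5] ((259.3502502441406, 226.40354919433594), (65.832275390625, 61.9136848449707), 85.91438293457031)
box side 0.38 [326.6, 191.8, 344.7, 208.9] ((335.7586669921875, 199.8965606689453), (7.615774154663086, 22.322097778320312), 23.198591232299805)
lid top 0.97 [229.2, 192.4, 291.8, 260.0] ((259.55023193359375, 225.6266326904297), (63.24033737182617, 61.85261535644531), 82.40535736083984)
lid side 0.68 [254.8, 158.3, 304.1, 176.2] ((278.1945495605469, 168.65359497070312), (15.948830604553223, 51.643829345703125), 83.2901611328125)
```

View pics/t1.png

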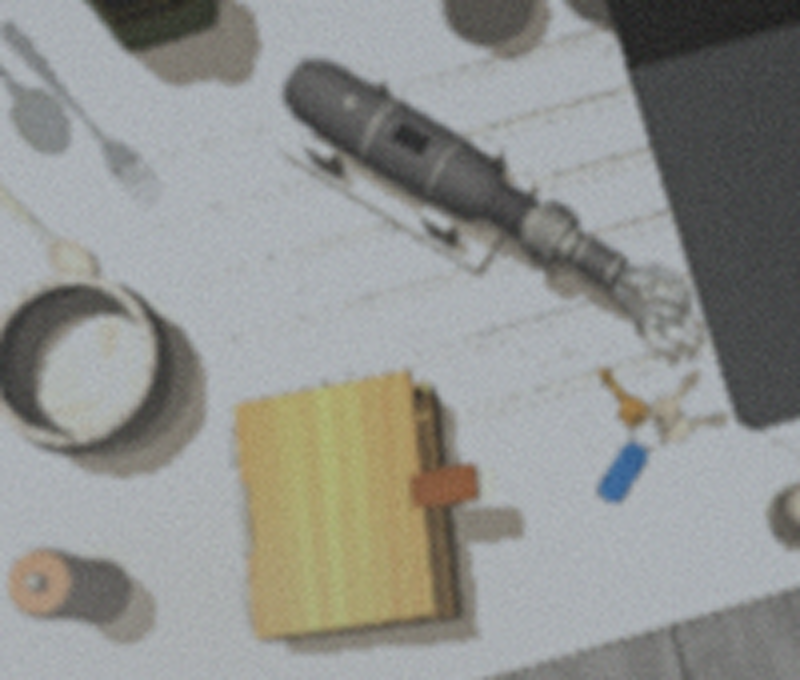

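View pics/s1.png

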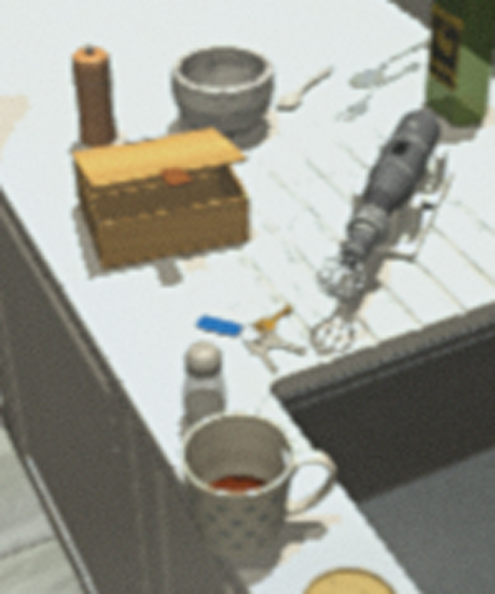

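Run:
```python
from h import *
T=lambda x,y:(170+x/4-.4,100+y/4-.4); S=lambda x,y:(230+x/3.3-.35,120+y/3.3-.35)
print("tab",tri(S(175,177),T(446,486)))
print("freeR",tri(S(243,161),T(409,373)))
print("freeL",tri(S(82,183),T(435,614)))
print("hingeR",tri(S(213,131),T(238,404)))
print("hingeL",tri(S(75,151),T(258,637)))
print("rimR",tri(S(247,197),T(430,388)),atz("top",T(430,388),.06))
print("rimL",tri(S(94,214),T(459,614)),atz("top",T(459,614),.06))
print("botL",atz("side",S(105,264),0),"botR",atz("side",S(247,231),0))
for n,p in dict(back=(296,72),bodyF=(492,195),collar=(551,230),hub=(604,260)).items(): print(n,atz("top",T(*p),.065))
print("collar tri",tri(S(369,222),T(551,230)))
m=cut_out("top","blender")[0]['region'];ys,xs=np.nonzero(m)
P=np.array([atz("top",(x,y),.065) for x,y in zip(xs,ys)])[:,:2]
c=P.mean(0);w,v=np.linalg.eigh(np.cov((P-c).T));print("blender axis",c,v[:,1],np.degrees(np.arctan2(*v[::-1,1])))
```

```text
tab (array([0.46031768, 0.26261408, 0.10730457]), np.float64(0.0007161285958212442))
freeR (array([0.53866931, 0.28896802, 0.10005243]), np.float64(0.0034662337573878924))
freeL (array([0.37001518, 0.26995637, 0.10891838]), np.float64(0.01018761028836319))
hingeR (array([0.5275269 , 0.41701007, 0.06285326]), np.float64(0.0017436763940139625))
hingeL (array([0.36420026, 0.39798564, 0.06881137]), np.float64(0.0021285263912093916))
rimR (array([0.53827769, 0.27977569, 0.05909271]), np.float64(0.0013183124999563613)) [0.53742982 0.27968343 0.06      ]
rimL (array([0.37461085, 0.25757206, 0.07721645]), np.float64(0.002915486863551156)) [0.37675705 0.25949287 0.06      ]
botL [0.37969287 0.27217461 0.        ] botR [0.54208417 0.2985676  0.        ]
back [0.77839687 0.37981714 0.065     ]
bodyF [0.6786282  0.23405375 0.065     ]
collar [0.65104479 0.19140011 0.065     ]
hub [0.62762492 0.15345719 0.065     ]
collar tri (array([0.6495178 , 0.19112298, 0.07060724]), np.float64(0.0003794902192836563))
blender axis [0.70082021 0.28960821] [0.54098373 0.84103306] 57.249368997543286
```

Request:
step_arm --targets '[[[0,0,0],[-29,-28,3],20],[[0,0,0],[-29,-28,3],0],[[0,0,0],[-29,-28,3],0],[[0,0,0],[-29,-28,3],0],[[0,0,0],[-29,-28,3],0]]'

```text
time: 2.27
tool_pos: [0.2857, 0.4737, 0.2888]
tcp_rot: [0.431, 3.112, 0.0]
wrist_force: [0.4, -0.4, 1.4]
width: 0.301
grip_force: 0.0
```

Request:
step_arm --targets '[[[0,0,0],[-29,-28,3],0],[[0,0,0],[-29,-28,3],0],[[0,0,0],[-29,-28,3],0],[[0,0,0],[-29,-28,3],0],[[0,0,0],[-29,-28,3],0]]'

```text
time: 2.68
tool_pos: [0.3872, 0.2994, 0.2741]
tcp_rot: [0.431, 3.111, 0.001]
wrist_force: [1.4, -0.3, -0.5]
width: 0.001
grip_force: 0.0
```

Request:
step_arm --targets '[[[0,0,0],[-29,-28,3],0],[[0,0,0],[-29,-28,3],0],[[0,0,0],[-29,-28,3],0],[[0,0,0],[-29,-28,3],0],[[0,0,0.117],[-29,-28,3],0]]'

```text
time: 3.1
tool_pos: [0.4887, 0.125, 0.2592]
tcp_rot: [0.614, 3.08, 0.001]
wrist_force: [0.0, -0.4, 0.5]
width: -0.003
grip_force: 0.0
```

Request:
step_arm --targets '[[[0,0,0.117],[0,0,0],0],[[0,0,0.117],[0,0,0],0],[[0,0,0.117],[0,0,0],0],[[0,0,0.117],[0,0,0],0],[[0,0,0.117],[0,0,0],0]]'

```text
time: 3.52
tool_pos: [0.4881, 0.1266, 0.259]
tcp_rot: [1.484, 2.769, 0.0]
wrist_force: [-0.3, 0.2, -0.2]
width: 0.0
grip_force: 0.0
```

Request:
step_arm --targets '[[[0,0,0.117],[0,0,0],0],[[0,0,0.117],[0,0,0],0],[[0,0,0.117],[0,0,0],0],[[0,0,0.117],[0,0,0],0],[[0,0,0],[0,0,0],0]]'

```text
time: 3.93
tool_pos: [0.488, 0.1269, 0.259]
tcp_rot: [2.082, 2.353, 0.0]
wrist_force: [-0.4, -0.0, 0.2]
width: -0.001
grip_force: 0.0
```

Request:
step_arm --targets '[[[0,0.124,0],[0,0,0],0],[[0,0.124,0],[0,0,0],0],[[0,0.124,0],[0,0,0],0],[[0,0.124,0],[0,0,0],0],[[0,0.124,0],[0,0,0],0]]'

```text
time: 4.35
tool_pos: [0.4888, 0.1267, 0.2604]
tcp_rot: [-1.728, -1.968, -0.566]
wrist_force: [-0.4, -0.1, -0.3]
width: -0.004
grip_force: 0.0
```

Request:
step_arm --targets '[[[0,0.124,0],[0,0,0],0],[[0,0.124,0],[0,0,0],0],[[0,0,0],[0,0,0],0]]'

```text
time: 4.6
tool_pos: [0.4874, 0.1252, 0.2562]
tcp_rot: [-1.581, -1.786, -0.733]
wrist_force: [-0.6, 0.1, -1.2]
width: 0.002
grip_force: 0.0
```

```bash
cat >> h.py <<'E'
def to(tcp,Rt=None):
    s=read_state(); R=Ro.from_rotvec(s['tcp_rot']); print("t",s['time'],"axes",R.as_matrix().T.round(3).tolist(),"q",s['q'].round(2))
    print("shift mm",(R.inv().apply(np.array(tcp)-s['tool_pos'])*1000).round(1), "turn",(R.inv()*Rt).as_rotvec().round(3) if Rt is not None else '')
E
python3 - <<'E'
from h import *
crop("side","s2",220,100,380,240,5)
crop("top","t2",200,120,360,260,5)
print(nose_length if not callable(nose_length) else nose_length())
to((.481,.127,.153)); to((.474,.188,.102))
print(tip_of("top","lid_tab"),tip_of("side","lid_tab"))
E
```

```text
0.0726
t 4.7 axes [[-0.08, 0.643, 0.761], [0.992, 0.124, -0.001], [-0.095, 0.755, -0.648]] q [-0.21  0.11  2.07  0.82  1.4  -0.66]
shift mm [-78.7  -6.7  69.3] turn 
t 4.7 axes [[-0.08, 0.643, 0.761], [0.992, 0.124, -0.001], [-0.095, 0.755, -0.648]] q [-0.21  0.11  2.07  0.82  1.4  -0.66]
shift mm [-77.7  -6.  149.1] turn 
[{'at': [221.0, 283.3], 'score': 0.69}] [{'at': [174.9, 286.7], 'score': 0.88}, {'at': [194.5, 335.3], 'score': 0.47}]
```

View pics/s2.png

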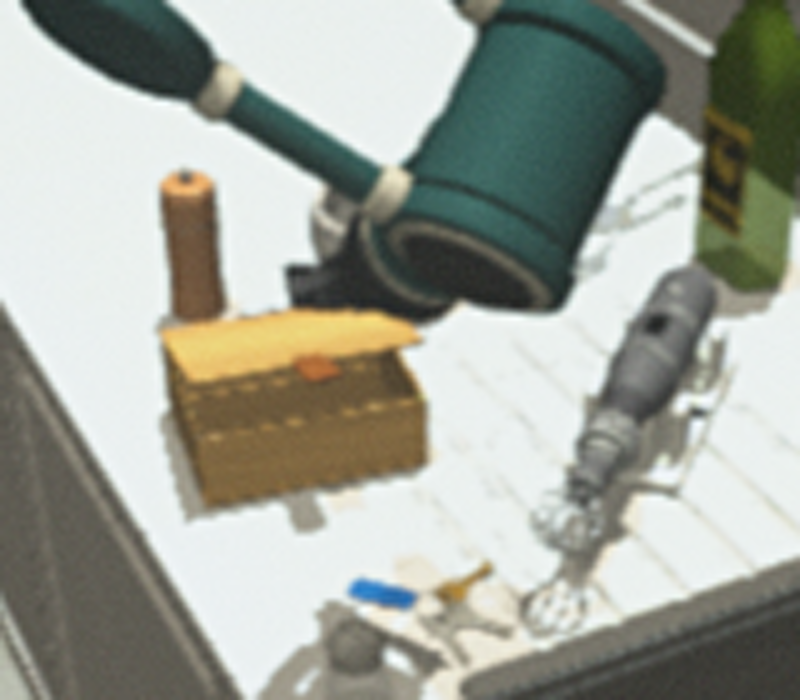

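View pics/t2.png

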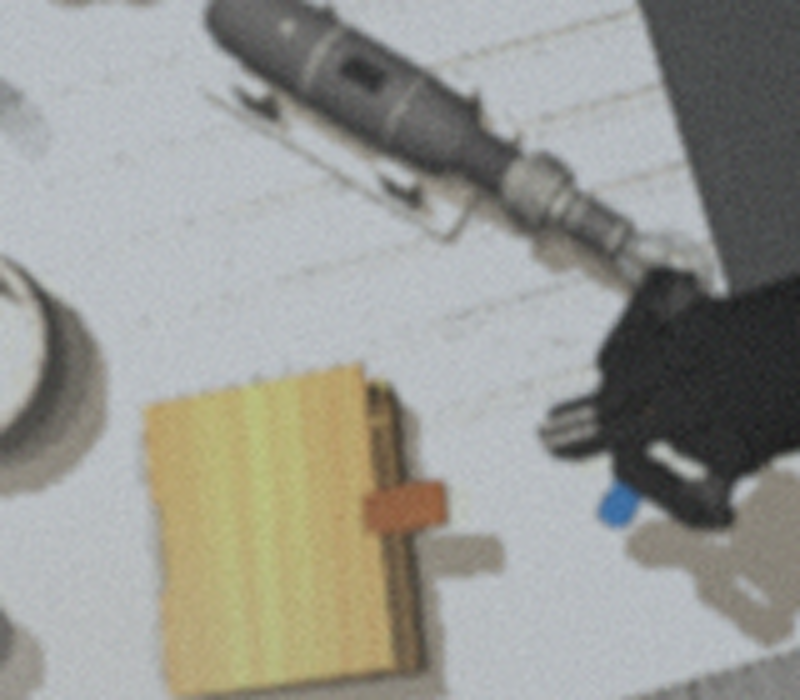

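Request:
step_arm --targets '[[[0,0,0],[-26,-3,20],0],[[0,0,0],[-26,-3,20],0],[[0,0,0],[-26,-3,20],0],[[0,0,0],[0,0,10],0],[[0,0,0],[0,0,0],0]]'

```text
time: 5.22
tool_pos: [0.477, 0.1306, 0.1532]
tcp_rot: [-1.579, -1.791, -0.729]
wrist_force: [0.6, -0.6, -0.5]
width: -0.002
grip_force: 0.0
```

Request:
step_arm --targets '[[[0,0,0],[0,0,20],0],[[0,0,0],[0,0,20],0],[[0,0,0],[0,0,20],0],[[0,0,0],[0,0,15],0],[[0,0,0],[0,0,0],0]]'

```text
time: 5.63
tool_pos: [0.4709, 0.1876, 0.1061]
tcp_rot: [-1.578, -1.795, -0.732]
wrist_force: [-0.5, -0.6, -1.1]
width: 0.001
grip_force: 0.0
```

```bash
cat > arc.py <<'E'
from h import *
H=np.array([.447,.408,.06]); h=np.array([-.122,.9925,0]); up=np.array([0,0,1.]); L=.073
def pose(a,p,r=.162):
    z=np.cos(p)*h-np.sin(p)*up; y=np.array([.9925,.122,0]); x=np.cross(y,z)
    tip=H+r*(-np.cos(a)*h+np.sin(a)*up); return tip-L*z,Ro.from_matrix(np.c_[x,y,z])
E
python3 - <<'E'
from arc import *
N=20; s=read_state(); P,R=s['tool_pos'],Ro.from_rotvec(s['tcp_rot'])
for i in range(1,N+1):
    f=i/N; p,r=pose(1.56*f,np.radians(40+52*f))
    print(i,(R.inv()*r).as_rotvec().round(3),(R.inv().apply(p-P)*1000).round(1),p.round(3)); P,R=p,r
E
```

```text
1 [-0.004 -0.041  0.004] [16.3  3.2 -5.4] [0.473 0.194 0.122]
2 [ 0.    -0.045 -0.   ] [13.5 -0.  -7.3] [0.473 0.198 0.137]
3 [-0.    -0.045  0.   ] [13.8  0.  -7. ] [0.472 0.203 0.152]
4 [ 0.    -0.045 -0.   ] [14.  -0.  -6.6] [0.471 0.209 0.166]
5 [-0.    -0.045 -0.   ] [14.2  0.  -6.3] [0.471 0.216 0.18 ]
6 [ 0.    -0.045  0.   ] [14.4 -0.  -5.9] [0.47  0.224 0.193]
7 [ 0.    -0.045  0.   ] [14.6  0.  -5.6] [0.469 0.232 0.206]
8 [ 0.    -0.045  0.   ] [14.8  0.  -5.2] [0.467 0.242 0.218]
9 [-0.    -0.045 -0.   ] [15.  -0.  -4.8] [0.466 0.253 0.23 ]
10 [ 0.    -0.045 -0.   ] [15.1 -0.  -4.4] [0.465 0.264 0.241]
11 [-0.    -0.045 -0.   ] [15.3  0.  -4.1] [0.463 0.276 0.251]
12 [-0.    -0.045  0.   ] [15.4 -0.  -3.7] [0.462 0.289 0.26 ]
13 [ 0.    -0.045 -0.   ] [15.5  0.  -3.3] [0.46  0.303 0.268]
14 [-0.    -0.045  0.   ] [15.6 -0.  -2.9] [0.458 0.317 0.275]
15 [ 0.    -0.045 -0.   ] [15.7  0.  -2.5] [0.456 0.331 0.281]
16 [ 0.    -0.045  0.   ] [15.8 -0.  -2.1] [0.455 0.346 0.286]
17 [ 0.    -0.045 -0.   ] [15.8  0.  -1.7] [0.453 0.362 0.29 ]
18 [ 0.    -0.045  0.   ] [15.9 -0.  -1.2] [0.451 0.377 0.293]
19 [-0.    -0.045  0.   ] [15.9  0.  -0.8] [0.449 0.393 0.294]
20 [ 0.    -0.045 -0.   ] [15.9  0.  -0.4] [0.447 0.409 0.295]
```

Request:
step_arm --targets '[[[0,-0.045,0],[14,2,-6],0],[[0,-0.045,0],[13.5,0,-7.3],0],[[0,-0.045,0],[13.8,0,-7],0],[[0,-0.045,0],[14,0,-6.6],0],[[0,-0.045,0],[14.2,0,-6.3],0]]'

```text
time: 6.05
tool_pos: [0.4712, 0.2117, 0.1805]
tcp_rot: [-1.723, -1.954, -0.574]
wrist_force: [0.1, -0.2, -1.4]
width: 0.003
grip_force: 0.5
```

Request:
step_arm --targets '[[[0,-0.045,0],[14.4,0,-5.9],0],[[0,-0.045,0],[14.6,0,-5.6],0],[[0,-0.045,0],[14.8,0,-5.2],0],[[0,-0.045,0],[15,0,-4.8],0],[[0,-0.045,0],[15.1,0,-4.4],0]]'

```text
time: 6.47
tool_pos: [0.4649, 0.2607, 0.2416]
tcp_rot: [-1.856, -2.104, -0.396]
wrist_force: [0.3, -0.9, -1.7]
width: 0.0
grip_force: 0.5
```

Run:
```python
from arc import *
crop("side","s3",220,60,380,200,5)
s=read_state();print(s['wrist_force'],s['torque']);to(*pose(.78,np.radians(66)))
```

```text
[-0.76503333  2.15013681  2.22200938] [-0.30384598  0.09631908  0.08420057]
t 6.5167 axes [[-0.117, 0.907, 0.405], [0.992, 0.125, 0.008], [-0.043, 0.403, -0.914]] q [ 0.26  0.    2.06  0.48  1.07 -0.1 ]
shift mm [-0.7 -1.1  4.4] turn [0.006 0.002 0.006]
```

View pics/s3.png

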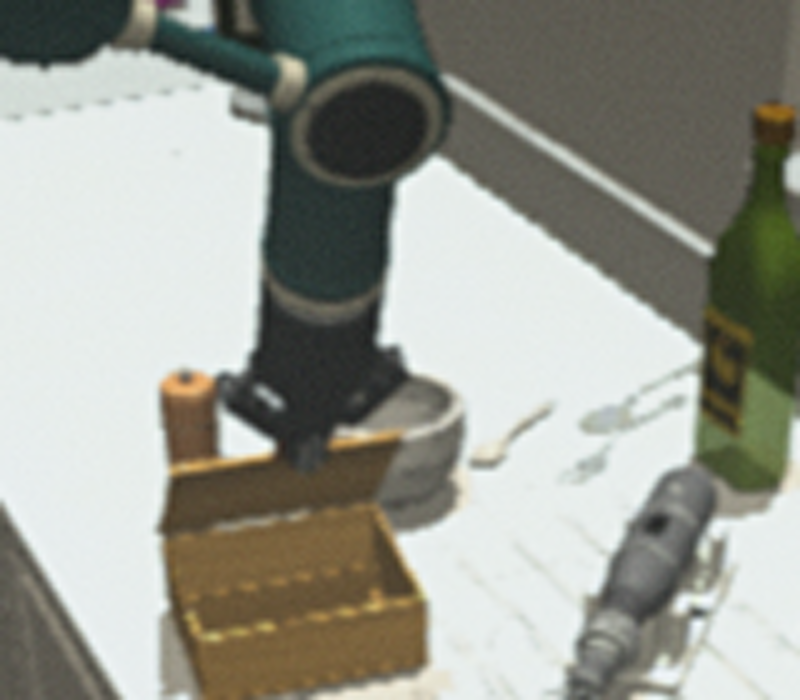

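Request:
step_arm --targets '[[[0,-0.045,0],[15.3,0,-3.5],0],[[0,-0.045,0],[15.4,0,-3.2],0],[[0,-0.045,0],[15.5,0,-3],0],[[0,-0.045,0],[15.6,0,-2.6],0],[[0,-0.045,0],[15.7,0,-2.3],0]]'

```text
time: 6.93
tool_pos: [0.4562, 0.3284, 0.2795]
tcp_rot: [-1.981, -2.245, -0.194]
wrist_force: [1.4, -0.9, -0.3]
width: 0.005
grip_force: 0.5
```

Request:
step_arm --targets '[[[0,-0.045,0],[15.8,0,-2],0],[[0,-0.045,0],[15.8,0,-1.7],0],[[0,-0.045,0],[12,0,-1],0],[[0,-0.045,0],[7,0,-0.5],0],[[0,-0.045,0],[5,0,0],0]]'

```text
time: 7.35
tool_pos: [0.4492, 0.3828, 0.2915]
tcp_rot: [2.061, 2.337, -0.031]
wrist_force: [-0.5, -0.6, 0.7]
width: -0.002
grip_force: 0.5
```

Request:
step_arm --targets '[[[0,0,0],[4,0,0],0],[[0,0,0],[3,0,0],0],[[0,0,0],[0,0,0],0]]'

```text
time: 7.6
tool_pos: [0.448, 0.3893, 0.2895]
tcp_rot: [2.063, 2.339, -0.031]
wrist_force: [-0.2, 0.5, -0.4]
width: 0.004
grip_force: 0.0
```

Request:
step_arm --targets '[[[0,0,0],[4,0,0],0],[[0,0,0],[4,0,0],0],[[0,0,0],[3,0,0],0],[[0,0,0],[0,0,0],0]]'

```text
time: 7.93
tool_pos: [0.4467, 0.4002, 0.2887]
tcp_rot: [2.063, 2.338, -0.032]
wrist_force: [-0.7, -1.1, 0.7]
width: -0.002
grip_force: 0.0
```

Run:
```python
from h import *
crop("side","s4",230,60,380,200,5)
print(read_state()['wrist_force'],read_state()['tool_pos'])
print([ (tip_of(c,"lid_tab")[:1]) for c in("top","side")])
```

```text
[-0.10808575  0.40879923  0.4728207 ] [0.44663718 0.40013845 0.28867317]
[[{'at': [221.0, 283.3], 'score': 0.69}], [{'at': [124.3, 271.4], 'score': 0.97}]]
```

View pics/s4.png

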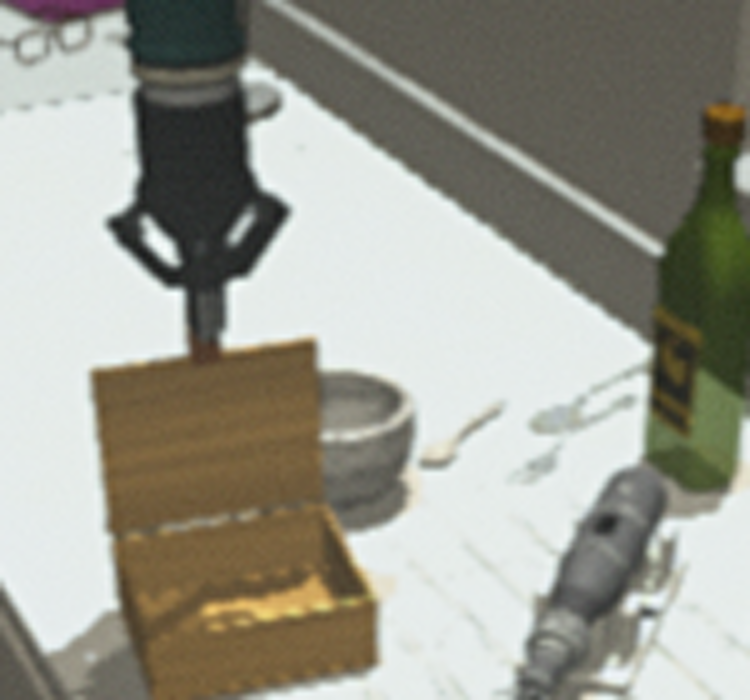

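Request:
step_arm --targets '[[[0,0,0],[4,0,0],0],[[0,0,0],[4,0,0],0],[[0,0,0],[0,0,0],0]]'

```text
time: 8.33
tool_pos: [0.4455, 0.4086, 0.2883]
tcp_rot: [2.062, 2.338, -0.033]
wrist_force: [0.1, 1.3, -0.3]
width: -0.001
grip_force: 0.0
```

Request:
step_arm --targets '[[[0,0,0],[4,0,0],0],[[0,0,0],[4,0,0],0],[[0,0,0],[0,0,0],0]]'

```text
time: 8.58
tool_pos: [0.445, 0.4133, 0.2881]
tcp_rot: [2.058, 2.334, -0.042]
wrist_force: [0.6, -10.6, 4.2]
width: -0.002
grip_force: 5.9
```

Request:
step_arm --targets '[[[0,0,0],[0,0,0],0],[[0,0,0],[0,0,0],0],[[0,0,0],[-20,0,0],0],[[0,0,0],[-30,0,0],0],[[0,0,0],[0,0,0],60]]'

```text
time: 9.0
tool_pos: [0.4511, 0.3634, 0.2897]
tcp_rot: [2.063, 2.335, -0.036]
wrist_force: [0.1, 0.1, 0.3]
width: 0.126
grip_force: 0.0
```

```bash
cat > bl.py <<'E'
from h import *
im=read_camera("top"); cv2.imwrite("pics/t5.png",im[:,:,::-1])
M=np.zeros((400,640),bool)
for n in("blender","collar","whisk"):
    r=cut_out("top",n)
    if r: print(n,r[0]['score'],r[0]['extent']); M|=r[0]['region']
g=cv2.cvtColor(im,cv2.COLOR_RGB2GRAY)
ys,xs=np.nonzero(M); P=np.array([atz("top",(x,y),.065)[:2] for x,y in zip(xs,ys)])
c=np.array([.65,.191]); a=np.radians(57.)
for it in range(6):
    d=np.array([np.cos(a),np.sin(a)]);n=np.array([-d[1],d[0]])
    u=(P-c)@d;v=(P-c)@n; k=(abs(v)<.035)&(u>-.045)&(u<.19)
    b=np.arange(-.045,.19,.005);B=[];W=[]
    for b0 in b:
        m=k&(u>=b0)&(u<b0+.005)
        if m.sum()>3:B.append((b0+.0025,(v[m].max()+v[m].min())/2));W.append((v[m].max()-v[m].min()))
    B=np.array(B); q=np.polyfit(B[:,0],B[:,1],1)
    for _ in range(3):
        w=abs(B[:,1]-np.polyval(q,B[:,0]))<.003; q=np.polyfit(B[w,0],B[w,1],1)
    c=c+n*q[1]; a+=np.arctan(q[0])
print("pt",c,"deg",np.degrees(a))
print(np.c_[B*1000,np.array(W)*1000].round(0).tolist())
print([tip_of("top",n)[:1] for n in("collar_mid","whisk","lid_tab","box")],tip_of("side","collar_mid")[:1])
E
python3 bl.py
```

```text
blender 0.71 [242.6, 116.8, 314.1, 166.8]
collar 0.63 [299.2, 148.9, 314.2, 166.0]
whisk 0.79 [313.6, 160.2, 343.8, 183.1]
pt [0.64761676 0.19253674] deg 58.9391122841406
[[-42.0, 1.0, 25.0], [-38.0, -0.0, 25.0], [-32.0, 0.0, 26.0], [-28.0, 1.0, 21.0], [-23.0, 2.0, 22.0], [-18.0, -0.0, 29.0], [-13.0, -2.0, 39.0], [-8.0, -1.0, 43.0], [-3.0, -1.0, 45.0], [2.0, -2.0, 45.0], [7.0, -3.0, 47.0], [12.0, -3.0, 40.0], [17.0, -2.0, 36.0], [22.0, -2.0, 33.0], [27.0, 2.0, 56.0], [32.0, 2.0, 64.0], [37.0, 3.0, 63.0], [42.0, 2.0, 64.0], [47.0, 2.0, 63.0], [52.0, 2.0, 65.0], [57.0, 0.0, 64.0], [62.0, -0.0, 68.0], [67.0, 1.0, 67.0], [72.0, 0.0, 69.0], [77.0, -0.0, 67.0], [82.0, -0.0, 70.0], [87.0, -1.0, 67.0], [92.0, 0.0, 67.0], [97.0, 2.0, 65.0], [102.0, 1.0, 67.0], [107.0, 1.0, 65.0], [112.0, 1.0, 67.0], [117.0, 1.0, 66.0], [122.0, 0.0, 67.0], [127.0, 1.0, 67.0], [132.0, 1.0, 65.0], [137.0, 1.0, 68.0], [142.0, -1.0, 66.0], [147.0, 0.0, 68.0], [152.0, 0.0, 68.0], [157.0, -1.0, 68.0], [162.0, 0.0, 69.0], [167.0, 1.0, 68.0], [172.0, -0.0, 68.0], [177.0, 0.0, 68.0], [182.0, 1.0, 67.0], [187.0, -1.0, 68.0]]
[[{'at': [162.6, 306.8], 'score': 0.49}], [{'at': [167.8, 316.1], 'score': 0.83}], [{'at': [224.4, 205.5], 'score': 0.63}], [{'at': [228.0, 257.3], 'score': 0.8}]] [{'at': [186.7, 340.2], 'score': 0.46}]
```

Run:
```python
from h import *
g=cv2.GaussianBlur(cv2.cvtColor(cv2.imread("pics/t5.png"),cv2.COLOR_BGR2GRAY),(0,0),.8).astype(np.float32)
c=np.array([.6497,.1911]);a=np.radians(57.3);d=np.array([np.cos(a),np.sin(a)]);n=np.array([-d[1],d[0]])
v=np.arange(-.045,.046,.0005)
print(" u  upper-edge lower-edge (mm)")
for u in np.arange(-.06,.2,.006):
    pr=np.zeros_like(v)
    for du in(-.002,0,.002):
        X=np.c_[c+np.outer(v,n)+(u+du)*d,np.full(len(v),.065)]; p=proj("top",X).astype(np.float32)
        pr+=cv2.remap(g,p[None,:,0],p[None,:,1],cv2.INTER_LINEAR)[0]/3
    gr=np.gradient(pr); up=v[np.argmin(np.where(v<0.002,gr,0))]; lo=v[np.argmax(np.where(v>-.002,gr,0))]
    print(round(u*1000),round(up*1e3,1),round(lo*1e3,1),end=" | ")
# along-axis profile
u=np.arange(-.1,.06,.004);X=np.c_[c+np.outer(u,d),np.full(len(u),.065)];p=proj("top",X).astype(np.float32)
print();print(list(zip((u*1e3).round().astype(int).tolist(),cv2.remap(g,p[None,:,0],p[None,:,1],1)[0].round().astype(int).tolist())))
```

```text
u  upper-edge lower-edge (mm)
-60 -9.5 28.5 | -54 -11.5 30.0 | -48 -12.0 18.0 | -42 -12.5 18.5 | -36 -12.5 17.5 | -30 -13.0 37.5 | -24 -13.0 36.5 | -18 -14.0 32.0 | -12 -17.5 28.5 | -6 -20.0 28.0 | 0 -21.5 29.0 | 6 -21.5 27.0 | 12 -21.0 31.5 | 18 -17.5 31.0 | 24 -15.0 19.5 | 30 -15.0 20.5 | 36 -15.0 18.5 | 42 -14.5 17.0 | 48 -16.5 18.5 | 54 -24.0 25.5 | 60 -28.0 25.5 | 66 -25.5 27.0 | 72 -25.0 29.0 | 78 -26.0 28.5 | 84 -27.0 29.5 | 90 -27.0 29.5 | 96 -28.0 30.5 | 102 -28.0 30.5 | 108 -28.5 30.0 | 114 -27.0 30.0 | 120 -28.0 30.0 | 126 -28.0 30.0 | 132 -28.0 29.5 | 138 -28.0 29.0 | 144 -28.5 29.5 | 150 -27.5 29.5 | 156 -29.0 28.5 | 162 -29.0 45.5 | 168 -31.5 27.5 | 174 -28.0 27.5 | 180 -27.0 28.0 | 186 -27.0 27.0 | 192 -27.0 25.5 | 198 -27.0 24.0 | 
[(-100, 156), (-96, 162), (-92, 169), (-88, 170), (-84, 164), (-80, 164), (-76, 165), (-72, 169), (-68, 160), (-64, 143), (-60, 123), (-56, 123), (-52, 137), (-48, 130), (-44, 120), (-40, 118), (-36, 117), (-32, 119), (-28, 131), (-24, 139), (-20, 140), (-16, 156), (-12, 158), (-8, 150), (-4, 157), (0, 158), (4, 156), (8, 156), (12, 160), (16, 162), (20, 144), (24, 108), (28, 92), (32, 92), (36, 93), (40, 93), (44, 90), (48, 91), (52, 95), (56, 102)]
```

Run:
```python
from h import *
a=np.radians(57.5); x=np.array([np.cos(a),np.sin(a),0]);z=np.array([0,0,-1.]);R=Ro.from_matrix(np.c_[x,np.cross(z,x),z])
to((.651,.1932,.2),R); print(R.as_rotvec())
```

```text
t 9.45 axes [[-0.125, 0.992, -0.032], [0.992, 0.126, -0.0], [0.004, -0.032, -0.999]] q [ 0.65  0.11  1.82 -0.03  1.24  0.54]
shift mm [-194.6  176.9   96. ] turn [0.011 0.031 0.693]
[2.75431833 1.51107078 0.        ]
```

Request:
step_arm --targets '[[[0,0,0],[-28,25,13],70],[[0,0,0],[-28,25,13],70],[[0,0,0],[-28,25,14],70],[[0,0,0],[-28,25,14],70],[[0,0,0],[-28,25,14],70]]'

```text
time: 9.87
tool_pos: [0.5937, 0.2403, 0.2258]
tcp_rot: [2.061, 2.339, -0.032]
wrist_force: [0.6, -0.7, -0.0]
width: 0.822
grip_force: 0.0
```

Request:
step_arm --targets '[[[0,0,0],[-28,26,14],70],[[0,0,0],[-26.6,26,14],70],[[0,0.03,0.11],[0,0,0],70],[[0,0,0.117],[0,0,0],70],[[0,0,0.117],[0,0,0],70]]'

```text
time: 10.28
tool_pos: [0.6517, 0.1914, 0.1988]
tcp_rot: [2.457, 1.955, -0.002]
wrist_force: [-0.8, -0.1, 0.2]
width: 0.822
grip_force: 0.0
```

Request:
step_arm --targets '[[[0,0,0.117],[0,0,0],70],[[0,0,0.117],[0,0,0],70],[[0,0,0.115],[0,0,0],70],[[0,0,0],[0,0,0],70],[[0,0,0],[0,0,0],70]]'

```text
time: 10.7
tool_pos: [0.6511, 0.1927, 0.1999]
tcp_rot: [2.75, 1.514, 0.001]
wrist_force: [-0.4, -0.3, 0.7]
width: 0.817
grip_force: 0.0
```

```bash
cat > fin.py <<'E'
from h import *
import sys
a=np.radians(57.5); x=np.array([np.cos(a),np.sin(a),0]);z=np.array([0,0,-1.]);R=Ro.from_matrix(np.c_[x,np.cross(z,x),z])
E
python3 - <<'E'
from fin import *
to((.651,.1932,.113),R)
im=read_camera("side");crop("side","s6",270,120,400,240,5,im[:,:,::-1])
print([(c,n,[(e['at'],e['score']) for e in tip_of(c,n)[:1]]) for c in("side","top") for n in("lid_tab","box")])
print(nose_length if not callable(nose_length) else nose_length())
E
```

```text
t 10.7 axes [[0.535, 0.845, -0.001], [0.845, -0.535, 0.002], [0.002, -0.002, -1.0]] q [ 0.25  0.35  1.69 -0.    1.1   0.82]
shift mm [ 0.4 -0.6 86.9] turn [0.002 0.001 0.003]
[('side', 'lid_tab', [([123.1, 271.2], 0.84)]), ('side', 'box', [([183.3, 278.7], 0.72)]), ('top', 'lid_tab', [([224.4, 205.5], 0.63)]), ('top', 'box', [([228.0, 257.3], 0.8)])]
0.0726
```

View pics/s6.png

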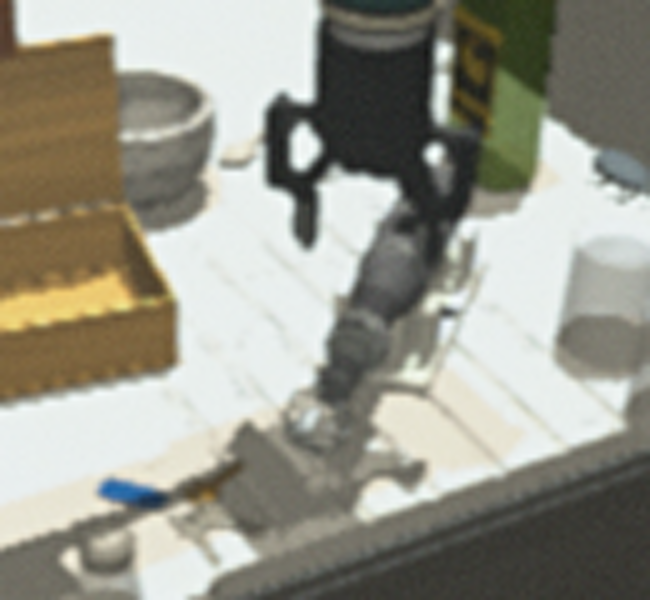

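Request:
step_arm --targets '[[[0,0,0],[0,0,25],70],[[0,0,0],[0,0,25],70],[[0,0,0],[0,0,22],70],[[0,0,0],[0,0,15],70],[[0,0,0],[0,0,0],70]]'

```text
time: 11.37
tool_pos: [0.6485, 0.1915, 0.1085]
tcp_rot: [2.754, 1.51, -0.01]
wrist_force: [-0.1, -0.1, -0.1]
width: 0.818
grip_force: 0.0
```

Request:
step_arm --targets '[[[0,0,0],[0,0,0],38],[[0,0,0],[0,0,0],38],[[0,0,0],[0,0,0],38],[[0,0,0],[0,0,0],38],[[0,0,0],[0,0,0],38]]' --grip_force 50

```text
time: 11.78
tool_pos: [0.651, 0.1932, 0.1151]
tcp_rot: [2.754, 1.509, 0.002]
wrist_force: [-4.0, 3.0, 2.1]
width: 0.452
grip_force: 18.5
```

Request:
step_arm --targets '[[[0,0,0],[0,0,0],20],[[0,0,0],[0,0,0],20],[[0,0,0],[0,0,0],20]]' --grip_force 50

```text
time: 12.03
tool_pos: [0.651, 0.1932, 0.1153]
tcp_rot: [2.754, 1.509, 0.002]
wrist_force: [-5.7, 2.9, 3.3]
width: 0.439
grip_force: 49.6
```

Request:
step_arm --targets '[[[0,0,0],[2,0,0],20],[[0,0,0],[2,0,0],20],[[0,0,0],[2,0,0],20],[[0,0,0],[2,0,0],20],[[0,0,0],[0,0,0],20]]'

```text
time: 12.45
tool_pos: [0.6546, 0.1987, 0.1152]
tcp_rot: [2.753, 1.509, -0.003]
wrist_force: [-8.7, -3.0, 6.1]
width: 0.438
grip_force: 49.8
```

Run:
```python
from fin import *
s=read_state();print(s['time'],s['wrist_force'],R.inv().apply(s['wrist_force']),s['tool_pos'],s['width'])
for c in("side","top"):
  for n in("whisk","collar_mid"):
    read_camera(c); print(c,n,[(e['at'],e['score']) for e in tip_of(c,n)[:2]],[(e['extent'],e['score']) for e in look_for(c,n)[:1]])
```

```text
12.45 [-8.6860944  -3.02567949  6.11154393] [-7.21886731 -5.70008131 -6.11154393] [0.65463641 0.19871128 0.11523574] 0.4378877926128267
side whisk [([198.4, 332.9], 0.54)] [([324.8, 189.9, 342.1, 218.8], 0.68)]
side collar_mid [([185.4, 340.1], 0.63)] [([336.6, 181.0, 346.4, 188.2], 0.56)]
top whisk [] []
top collar_mid [] [([204.4, 194.4, 232.1, 261.0], 0.35)]
```

Request:
step_arm --targets '[[[0,0,0],[2,0,0],20],[[0,0,0],[0,0,0],20],[[0,0,0],[-4,0,0],20],[[0,0,0],[-4,0,0],20],[[0,0,0],[0,0,0],20]]'

```text
time: 13.47
tool_pos: [0.6515, 0.194, 0.1153]
tcp_rot: [2.754, 1.508, 0.0]
wrist_force: [-6.4, 0.1, 5.0]
width: 0.443
grip_force: 49.8
```

Request:
step_arm --targets '[[[0,0,0],[0,0,0],70],[[0,0,0],[0,0,0],70],[[0,0,0],[0,0,0],70],[[0,0,0],[0,0,-25],70],[[0,0,0],[0,0,-25],70]]'

```text
time: 13.88
tool_pos: [0.6512, 0.1936, 0.1617]
tcp_rot: [2.753, 1.509, -0.005]
wrist_force: [0.8, 0.1, 0.9]
width: 0.819
grip_force: 0.0
```

Request:
step_arm --targets '[[[0,0,0],[0,0,-25],70],[[0,0,0],[30,0,-15],70],[[0,0,0],[30,0,0],70],[[0,0,0],[30,0,0],70],[[0,0,0],[0,0,0],70]]'

```text
time: 14.3
tool_pos: [0.7036, 0.2745, 0.2047]
tcp_rot: [2.751, 1.512, 0.012]
wrist_force: [-0.1, -1.1, -0.1]
width: 0.82
grip_force: 0.0
```

Run:
```python
from fin import *
s=read_state();print(s['time'],s['tool_pos'],s['wrist_force'])
cv2.imwrite("pics/t7.png",read_camera("top")[:,:,::-1]);cv2.imwrite("pics/s7.png",read_camera("side")[:,:,::-1])
for c in("side","top"):
  for n in("whisk","collar_mid"):
    print(c,n,[(e['at'],e['score']) for e in tip_of(c,n)[:2]],[(e['extent'],e['score']) for e in look_for(c,n)[:1]])
o=np.array([.651,.1932,.065])
for k in (60,72):
    X=o-(k-19)/1000*x; print(k,X,"side",proj("side",X),"top",proj("top",X), "tip",proj("side",X-.074*x),proj("top",X-.074*x))
```

```text
14.3 [0.70357667 0.27448332 0.20473596] [-0.0576649  -1.14356414 -0.13246591]
side whisk [([202.4, 334.6], 0.51)] [([325.8, 191.0, 342.7, 222.2], 0.76)]
side collar_mid [([318.4, 333.9], 0.49), ([186.6, 338.7], 0.39)] [([248.5, 118.2, 294.1, 170.6], 0.15)]
top whisk [([169.0, 323.7], 0.62)] [([329.6, 168.6, 344.2, 187.3], 0.53)]
top collar_mid [] []
60 [0.62897072 0.15862095 0.065     ] side [[338.14950068 194.58752536]] top [[318.80185072 164.19047015]] tip [[331.49462219 207.61129192]] [[340.83863219 177.09786012]]
72 [0.62252312 0.14850025 0.065     ] side [[337.11220408 196.61776267]] top [[322.35432518 166.26964284]] tip [[330.35460192 209.84200298]] [[344.44018768 179.20959027]]
```

Run:
```python
from fin import *
o=np.array([.651,.1932,.065])
u=np.arange(-.13,.03,.004)
for t in("t5","t7"):
    g=cv2.GaussianBlur(cv2.imread(f"pics/{t}.png",0),(0,0),.7).astype(np.float32)
    n=np.cross([0,0,1],x); v=np.arange(-.006,.007,.003)
    r=sum(cv2.remap(g,*[proj("top",o+np.outer(u,x)+k*n).astype(np.float32)[None,:,i] for i in(0,1)],1)[0] for k in v)/len(v)
    print(t,list(zip(((.019-u)*1e3).round().astype(int).tolist(),r.round().astype(int).tolist())))
```

```text
t5 [(149, 139), (145, 160), (141, 174), (137, 160), (133, 139), (129, 144), (125, 157), (121, 165), (117, 165), (113, 168), (109, 167), (105, 162), (101, 161), (97, 161), (93, 161), (89, 153), (85, 139), (81, 121), (77, 121), (73, 132), (69, 120), (65, 113), (61, 111), (57, 110), (53, 113), (49, 128), (45, 132), (41, 133), (37, 151), (33, 149), (29, 146), (25, 154), (21, 154), (17, 152), (13, 152), (9, 156), (5, 156), (1, 134), (-3, 100), (-7, 88)]
t7 [(149, 124), (145, 134), (141, 140), (137, 151), (133, 162), (129, 167), (125, 163), (121, 155), (117, 155), (113, 150), (109, 141), (105, 126), (101, 108), (97, 88), (93, 69), (89, 58), (85, 53), (81, 51), (77, 51), (73, 50), (69, 50), (65, 52), (61, 52), (57, 53), (53, 54), (49, 54), (45, 54), (41, 53), (37, 56), (33, 58), (29, 59), (25, 59), (21, 61), (17, 63), (13, 65), (9, 66), (5, 67), (1, 67), (-3, 68), (-7, 68)]
```

Run:
```python
from fin import *
a=cv2.imread("pics/side0.png");b=cv2.imread("pics/s7.png")
A,B=[cv2.resize(i[165:235,300:380],None,fx=5,fy=5,interpolation=cv2.INTER_CUBIC) for i in(a,b)]
cv2.imwrite("pics/cmp.png",np.hstack([A,B]))
```

```text
(no output)
```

View pics/cmp.png

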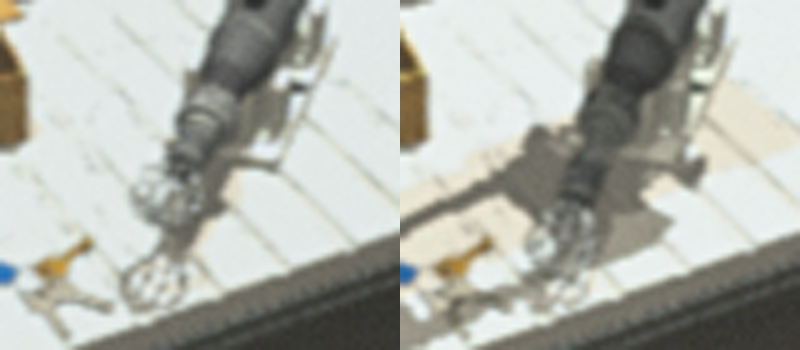

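Request:
step_arm --targets '[[[0,0,0],[-7,-32,-15],70],[[0,0,0],[-7,-32,-15],70],[[0,0,0],[-7,-32,-15],70],[[0,0,0],[-7,-32,-15],70],[[0,0,0],[-7,-32,-15],70]]'

```text
time: 15.22
tool_pos: [0.5453, 0.3265, 0.2783]
tcp_rot: [2.753, 1.508, 0.001]
wrist_force: [0.8, -0.0, 0.7]
width: 0.816
grip_force: 0.0
```

```bash
cat > prof.py <<'E'
from fin import *
import sys
o=np.array([.651,.1932,.065]); n=np.cross([0,0,1],x)
cv2.imwrite("pics/t8.png",read_camera("top")[:,:,::-1]);cv2.imwrite("pics/s8.png",read_camera("side")[:,:,::-1])
for c,n_ in(("top","whisk"),("side","whisk"),("top","collar_mid")):
    print(c,n_,[(e['at'],e['score']) for e in tip_of(c,n_)[:2]],[(e['extent'],e['score']) for e in cut_out(c,n_)[:1]])
X=np.arange(0,.17,.004); V=np.arange(-.036,.037,.004)
for c,t in(("top","t5"),("top","t8")):
    g=cv2.GaussianBlur(cv2.imread(f"pics/{t}.png",0),(0,0),.5).astype(np.float32)
    print(t)
    for k in V:
        p=proj(c,o+np.outer(.019-X,x)+k*n).astype(np.float32)
        r=cv2.remap(g,p[None,:,0],p[None,:,1],1)[0]; print("%4d "%(k*1e3)+"".join("%4d"%q for q in r))
E
python3 prof.py
```

```text
top whisk [([173.2, 321.8], 0.63), ([158.2, 305.5], 0.42)] [([317.3, 191.9, 351.6, 229.1], 0.72)]
side whisk [([201.6, 334.8], 0.48)] [([330.5, 189.9, 341.6, 207.7], 0.5)]
top collar_mid [([160.6, 307.0], 0.53)] [([300.1, 152.0, 313.8, 167.8], 0.52)]
t5
 -36  188 188 194 195 199 201 200 200 200 199 198 200 200 199 199 195 188 182 190 192 195 196 197 198 200 200 196 177 140  99  85  85  83  85  85  85  86  85  84  85  84  86  84
 -32  195 190 192 197 201 202 201 200 200 200 198 200 200 200 195 190 188 191 195 192 194 199 199 198 197 199 199 197 182 141 106  86  83  86  85  85  86  85  84  85  87  89  87
 -28  197 190 191 197 199 197 198 199 199 199 198 200 199 198 190 182 191 195 196 194 197 200 199 198 198 199 199 200 197 182 144 102  88  90  87  85  85  84  85  87  87  88  86
 -24  192 194 188 182 178 174 180 188 194 199 201 198 197 193 191 191 197 196 198 199 198 200 200 199 197 195 195 194 196 192 172 143 112  91  86  86  86  88  86  87  88  85  85
 -20  183 191 169 146 128 128 134 144 165 189 199 197 191 189 194 194 196 198 198 199 200 200 198 196 189 183 182 182 181 177 170 170 
[... 5220 characters left out ...]
34 129 121 115 103  97 107 109 111 120 134 144 146 146 148 150 160 159 143 135 132 129 126 130 138 138 138 143 154 156 159 159 161 156 145 140 160 161 158 184 198 203
  27  142 151 149 149 148 140 129 142 147 136 133 141 145 146 147 152 166 177 180 174 167 158 161 164 167 174 167 160 164 164 157 161 159 162 157 146 158 174 166 168 190 200 206
  31  163 172 177 176 182 176 176 186 188 167 148 148 148 145 151 166 183 189 189 195 195 186 194 196 194 198 195 194 194 186 168 159 156 156 149 149 175 182 175 186 194 193 199
  35  183 192 195 194 199 200 200 203 204 191 172 167 167 163 166 183 193 192 195 201 200 200 203 202 202 202 203 203 203 202 193 181 173 164 154 168 178 182 191 196 186 172 185
```

Run:
```python
from fin import *
for f in("side0","s8"):
    g=cv2.imread(f"pics/{f}.png",0); print(f,"cols 322..354")
    for r in range(180,222): print(r,"".join("%4d"%q for q in g[r,322:355]))
```

```text
side0 cols 322..354
180  226 229 231 231 231 231 231 230 230 231 230 225 222 217 191 141 119 105  84  78  85  90  93  88  87  83  73  73  65  56  61  82 134
181  223 223 228 230 229 231 230 230 230 231 231 231 226 217 188 143 117 107  97  97 104 103  87  87  83  77  67  62  54  62  77 108 164
182  221 216 219 227 232 230 230 230 230 231 230 232 232 227 193 142 119 117 126 130 138 127 104  95  82  70  60  58  63  73  97 118 155
183  221 212 203 221 231 231 231 230 230 230 231 231 232 232 198 136 117 132 149 145 145 149 144 124  94  70  60  79  88  92 103 116 122
184  230 227 213 210 220 230 231 231 230 230 231 230 233 231 190 131 134 160 171 159 154 159 158 143 123  84  82 110 113 106 105 108 117
185  231 231 227 212 210 224 229 231 230 231 231 232 233 220 176 137 145 165 170 161 155 151 147 136 122  99 104 125 115  99 104 111 115
186  231 230 232 224 218 224 228 230 230 229 231 232 231 207 153 118 109 115 126 140 154 150 134 126 117 116 120 124 113 108 108 112 115
187  232 231 230 221 218 220 226 229 231 231 232 233 218 173 114 100 113 120 125 114 119 134 137 129 112 109 116 121 111 
[... 9744 characters left out ...]
235 235 233 229
217  223 232 236 225 182 155 159 166 155 137 132 145 148 142 162 195 203 194 214 233 235 234 234 234 233 235 234 234 234 233 234 236 234
218  214 216 233 231 189 147 136 143 149 151 150 152 163 162 178 202 216 206 201 219 231 235 235 233 234 234 234 234 234 236 235 236 237
219  211 197 210 195 156 143 142 129 120 127 142 161 156 164 201 214 216 223 213 205 222 232 235 235 234 234 236 235 236 236 237 232 226
220  223 201 168 142 153 194 200 172 142 145 151 141 136 176 218 220 218 230 230 215 214 227 235 235 236 236 236 236 233 231 216 189 158
221  223 204 158 144 184 228 231 218 211 201 183 154 152 187 206 203 223 232 233 226 212 218 231 236 237 235 228 218 199 176 150 128 110
```

Request:
step_arm --targets '[[[0,0,0],[-20,27,13],60],[[0,0,0],[-20,27,13],60],[[0,0,0],[-20,27,13],60],[[0,0,0],[-20,27,13],60],[[0,0,0],[-20,27,13],60]]'

```text
time: 16.03
tool_pos: [0.6077, 0.1673, 0.2114]
tcp_rot: [2.753, 1.508, -0.001]
wrist_force: [0.8, 0.3, 0.1]
width: 0.704
grip_force: 0.0
```

Request:
step_arm --targets '[[[0,0,0],[-17,24,13],60],[[0,0,0],[0,0,0],60],[[0,0,0],[0,0,0],60]]'

```text
time: 16.28
tool_pos: [0.6181, 0.1397, 0.1977]
tcp_rot: [2.757, 1.503, -0.005]
wrist_force: [-0.2, 0.3, 0.4]
width: 0.707
grip_force: 0.0
```

Run:
```python
from fin import *
to((.617,.1425,.112),R)
read_camera("side")
for n in("whisk",):
    print([(e['at'],e['score']) for e in tip_of("side",n)[:2]],[(e['extent'],e['score']) for e in cut_out("side",n)[:2]])
```

```text
t 16.2833 axes [[0.542, 0.841, -0.003], [0.841, -0.542, -0.0], [-0.002, -0.003, -1.0]] q [ 0.18  0.27  1.8  -0.    1.07  0.76]
shift mm [ 2.1 -2.4 85.7] turn [-0.     0.003 -0.005]
[([204.4, 333.7], 0.54)] [([328.1, 191.5, 343.6, 219.0], 0.73)]
```

Request:
step_arm --targets '[[[0,0,0],[2,-2,25],60],[[0,0,0],[0,0,25],60],[[0,0,0],[0,0,22],60],[[0,0,0],[0,0,13],60],[[0,0,0],[0,0,0],60]]'

```text
time: 16.85
tool_pos: [0.6151, 0.1457, 0.1119]
tcp_rot: [2.753, 1.512, -0.007]
wrist_force: [-1.1, 0.9, 0.0]
width: 0.703
grip_force: 0.0
```

Request:
step_arm --targets '[[[0,0,0],[0,0,0],45],[[0,0,0],[0,0,0],36],[[0,0,0],[0,0,0],30],[[0,0,0],[0,0,0],25],[[0,0,0],[0,0,0],20]]' --grip_force 30

```text
time: 17.27
tool_pos: [0.6191, 0.1452, 0.1171]
tcp_rot: [2.752, 1.508, 0.007]
wrist_force: [2.0, 0.3, 3.4]
width: 0.29
grip_force: 29.4
```

Request:
step_arm --targets '[[[0,0,0],[0,0,0],15],[[0,0,0],[0,0,0],15],[[0,0,0],[0,0,0],15]]'

```text
time: 17.52
tool_pos: [0.6191, 0.1453, 0.1167]
tcp_rot: [2.752, 1.508, 0.007]
wrist_force: [2.3, 1.3, 4.2]
width: 0.29
grip_force: 29.7
```

Request:
step_arm --targets '[[[0,0,0],[-5,0,0],15],[[0,0,0],[-8,0,0],15],[[0,0,0],[-8,0,0],15],[[0,0,0],[-8,0,0],15],[[0,0,0],[0,0,0],15]]' --grip_force 40

```text
time: 17.93
tool_pos: [0.5993, 0.1188, 0.1134]
tcp_rot: [2.754, 1.508, -0.007]
wrist_force: [-0.8, -0.2, -1.1]
width: 0.281
grip_force: 40.2
```

Run:
```python
from fin import *
s=read_state();print(s['time'],s['tool_pos'],s['wrist_force'],s['width'],s['grip_force'])
g=read_camera("side"); g=cv2.cvtColor(g,cv2.COLOR_RGB2GRAY); cv2.imwrite("pics/s9.png",g)
print([(e['at'],e['score']) for e in tip_of("side","whisk")[:2]],[(e['extent'],e['score']) for e in cut_out("side","whisk")[:2]])
for r in range(184,230,1): print(r,"".join("%4d"%q for q in g[r,312:350]))
```

```text
17.9333 [0.5992794  0.11876787 0.11341692] [-0.80833051 -0.19324502 -1.08521173] 0.28103772861892584 40.21076023578644
[([205.7, 332.5], 0.48)] [([324.1, 202.6, 336.8, 225.7], 0.67), ([293.3, 216.6, 317.9, 230.3], 0.34)]
184  214 127  49  36  41  49  58  59  95 143 128  68  36  40  41  43  42  41  45  41  39  39  43  41  43  44  37  43  44  42  41  41  44  48  65  72  89 117
185  226 162  77  42  41  50  59  64 111 175 176  98  45  39  41  43  41  41  40  39  44  43  41  41  39  46  42  41  39  41  43  45  45  46  67  84 102 118
186  242 209 121  52  43  48  51  52  74 136 165 142  86  46  36  42  42  42  43  41  43  42  47  42  42  40  39  43  41  43  40  41  43  44  59  78  89  97
187  239 225 163  78  40  42  49  40  51 108 181 200 151  72  37  40  44  42  43  45  42  42  45  42  41  44  41  43  45  42  42  41  50  57  53  60  67  81
188  237 237 199 120  52  41  40  37  40  68 144 209 196 110  46  37  41  42  44  40  44  39  41  46  41  43  41  39  41  42  42  51  67  79  66  57  54  61
189  234 232 215 156  81  42  41  40  38  50 112 190 204 134  57  38  41  42  39  39  42  42  
[... 5642 characters left out ...]
 118 118 118 136 141 126 120 126 123 117 117 121 121 116 118 119 119 118
226  108 115 114 111 115 110 100  94  96 100  91  91 100  99 103 105 103 118 121 125 145 140 128 141 150 135 123 124 123 119 116 116 119 120 118 118 121 115
227  114 115 114 112 111 111 111 107 111 111 109 113 119 116 106 103 107 117 124 138 151 146 131 125 128 124 119 117 115 117 120 118 117 118 122 123 116 106
228  100 111 114 114 117 112 115 112 116 115 115 137 149 146 136 128 134 137 132 127 129 129 122 121 117 118 119 121 115 115 118 119 114 111 121 117 110 100
229   94 110 117 116 114 115 111 113 112 111 116 133 151 147 137 144 145 143 129 122 118 117 116 119 117 117 118 118 117 112 111 119 110  98 104  99  83  74
```

Request:
step_arm --targets '[[[0,0,0],[-10,0,0],15],[[0,0,0],[-15,0,-2],15],[[0,0,0],[0,0,-20],15],[[0,0,0],[0,0,-30],15],[[0,0,0],[0,0,0],15]]'

```text
time: 18.5
tool_pos: [0.5909, 0.0987, 0.1727]
tcp_rot: [2.75, 1.506, 0.013]
wrist_force: [1.7, 0.6, 0.9]
width: 0.286
grip_force: 40.2
```

Request:
step_arm --targets '[[[0,0,0],[0,0,-38],15],[[0,0,0],[0,0,-38],15],[[0,0,0],[0,0,0],15],[[0,0,0],[0,0,0],15]]'

```text
time: 18.83
tool_pos: [0.5898, 0.0991, 0.2468]
tcp_rot: [2.75, 1.507, 0.011]
wrist_force: [0.6, 0.5, -1.1]
width: 0.284
grip_force: 40.2
```

Run:
```python
from fin import *
s=read_state();print(s['time'],s['tool_pos'],s['wrist_force'],s['width'],s['grip_force'])
for c in("side","top"):
    im=read_camera(c);cv2.imwrite(f"pics/{c}10.png",im[:,:,::-1])
    print(c,"tcp px",proj(c,s['tool_pos']),"grasp",proj(c,s['tool_pos']-[0,0,.062]),"tip px (level)",proj(c,s['tool_pos']-[0,0,.062]-.074*x),"tilt .27",proj(c,s['tool_pos']-[0,0,.062]-.074*(.96*x+.27*np.array([0,0,1]))))
    print([(e['at'],e['score']) for e in tip_of(c,"whisk")[:2]],[(e['extent'],e['score']) for e in cut_out(c,"whisk")[:2]])
g=cv2.imread("pics/side10.png",0)
for r in range(158,212,2): print(r,"".join("%4d"%q for q in g[r,296:346]))
```

```text
18.8333 [0.589824   0.09912936 0.24675328] [ 0.63960188  0.48501988 -1.14738138] 0.2843161005394287 40.22597014904022
side tcp px [[333.51285027 158.00502285]] grasp [[332.76204962 175.83324015]] tip px (level) [[325.0091147  189.42842261]] tilt .27 [[325.17688555 194.47613951]]
[([178.6, 332.7], 0.77)] [([321.4, 170.8, 338.7, 198.5], 0.79)]
top tcp px [[342.57010595 158.45463506]] grasp [[341.51269539 165.53941008]] tip px (level) [[366.66528148 180.2070849 ]] tilt .27 [[364.83939731 181.43151293]]
[([166.0, 341.0], 0.65)] [([344.7, 171.4, 356.3, 176.1], 0.65)]
158  107 104 104 103 103 104 100 103  99  88  90  97 105 107 113 153 203 218 179  92  37  39  42  39  38  46 106 178 168  83  35  39  39  42  49  58  63  50  47  36  39  42  42  35  33  52 126 208 237 242
160   97  87  80  77  79  86  89  88  93 102 109 113 112 108 123 184 227 232 228 181  89  41  40  42  46  43  48  54  56  42  39  39  35  81 182 237 242 226 179 106  51  37  42  37  32  69 162 223 236 237
162  135 108  99 105 104 108 109 112 110 111 109 106 112 146 196 229 234 237 240 239 194  99  39  39  41  44  41  41  40 
[... 4303 characters left out ...]
3 228 219 209 220 233 236 237 217 172 148 147 136 119 109 108 105 103 106 121 168 214
206  237 236 236 236 236 236 236 236 236 237 236 235 234 232 234 231 232 235 236 237 237 234 232 229 231 235 236 236 236 230 231 235 232 216 219 233 214 166 148 151 150 142 127 123 122 122 111 107 118 160
208  237 236 236 236 236 236 236 236 235 237 235 236 236 236 236 235 232 234 235 234 235 236 236 233 233 235 235 236 235 235 236 237 237 232 214 207 220 214 180 155 151 151 152 150 149 165 177 183 205 228
210  236 236 236 237 236 236 235 237 236 235 236 236 236 236 236 231 222 219 222 226 226 233 237 236 234 235 235 236 237 236 236 236 237 236 235 232 225 222 228 226 223 219 199 171 195 222 229 228 229 227
```

Request:
step_arm --targets '[[[0,0,0.11],[0,0,0],15],[[0,0,0.11],[0,0,0],15],[[0,0,0.11],[0,0,0],15],[[0,0,0.11],[0,0,0],15],[[0,0,0.11],[0,0,0],15]]'

```text
time: 19.55
tool_pos: [0.5876, 0.0996, 0.2416]
tcp_rot: [3.061, 0.697, -0.002]
wrist_force: [0.4, -0.5, -0.4]
width: 0.286
grip_force: 40.1
```

Request:
step_arm --targets '[[[0,0,0.11],[0,0,0],15],[[0,0,0.11],[0,0,0],15],[[0,0,0.11],[0,0,0],15],[[0,0,0],[-12,-20,0],15],[[0,0,0],[-12,-30,0],15]]'

```text
time: 19.97
tool_pos: [0.5582, 0.1448, 0.2415]
tcp_rot: [3.133, 0.187, -0.0]
wrist_force: [0.7, 0.9, -0.7]
width: 0.286
grip_force: 40.2
```

Request:
step_arm --targets '[[[0,0,0],[-12,-30,0],15],[[0,0,0],[-12,-30,0],15],[[0,0,0],[-12,-30,0],15],[[0,0,0],[-12,-30,0],15],[[0,0,0],[0,0,0],15]]'

```text
time: 20.38
tool_pos: [0.4928, 0.2633, 0.2413]
tcp_rot: [3.135, 0.199, -0.003]
wrist_force: [0.0, 0.2, -1.1]
width: 0.287
grip_force: 40.2
```

```bash
cat > whk.py <<'E'
from h import *
s=read_state();print(s['time'],s['tool_pos'],s['width'],s['grip_force'])
Rm=Ro.from_rotvec(s['tcp_rot']).as_matrix();print(Rm.T.round(3).tolist(),s['q'].round(2))
g=s['tool_pos']+.06*Rm[:,2]
im=read_camera("side");cv2.imwrite("pics/side11.png",im[:,:,::-1])
r=cut_out("side","whisk")[:1]; print([(e['at'],e['score']) for e in tip_of("side","whisk")[:2]],[(e['extent'],e['score']) for e in r])
w=-Rm[:,0]; z=np.array([0,0,1.])
for t in(0,.2,.4):
    d=w*np.cos(t)-z*np.sin(t); print("tilt",t,"spigot end, hub, balloon mid, tip",proj("side",np.array([g-.052*d,g,g+.046*d,g+.074*d])).round(1).tolist())
p=proj("side",g)[0].round().astype(int); G=cv2.cvtColor(im,cv2.COLOR_RGB2GRAY)
print("cols from",p[0]-32,"step 1")
for q in range(p[1]-14,p[1]+20): print(q,"".join("%4d"%v for v in G[q,p[0]-32:p[0]+24]))
E
python3 whk.py
```

```text
20.3833 [0.49280227 0.26331066 0.24126711] 0.2868839218264478 40.22115647792816
[[0.992, 0.126, -0.002], [0.126, -0.992, 0.0], [-0.002, -0.001, -1.0]] [0.45 0.09 1.92 0.   1.13 1.89]
[([153.7, 288.3], 0.69)] [([270.9, 148.8, 307.8, 167.2], 0.74)]
tilt 0 spigot end, hub, balloon mid, tip [[306.2, 150.7], [291.4, 153.3], [277.9, 155.7], [269.6, 157.1]]
tilt 0.2 spigot end, hub, balloon mid, tip [[305.9, 148.0], [291.4, 153.3], [278.4, 158.0], [270.4, 160.9]]
tilt 0.4 spigot end, hub, balloon mid, tip [[305.0, 145.5], [291.4, 153.3], [279.3, 160.2], [271.9, 164.4]]
cols from 259 step 1
139   95  95  95  94  98 100 101 100  98  99  98 100  98  99  97 102 100  98  99  99 101 104 104 105  91  62  43  42  43  44  47  44  44  45  49  50  58  61  56  49  49  75  99 106 112 108 110 105  97  89  98 146 191 217 231 234
140  100  99 101 101 100  98  99  98  98 100  99  97  95  96 101 101  99 105 106 105 104 107 107 105  96  74  54  44  45  46  49  45  46  46  49  46  48  58  56  46  52  88 119 121 124 121 116 108  98  88  96 150 193 211 225 233
141  102 101 100  98 100 100  99 103  99 100 104 104
[... 6575 characters left out ...]
5 234 235 235
170   98 100  96  99  97 100  99  99  96  97 100 100 101 102  98 100  99 100  99 102  96 101 102 100 100 102 100 101  99 102 101 102  98  99  98  91  78  76  70  89 155 219 237 237 236 235 235 235 235 234 234 234 233 234 235 235
171   99 102  99  97  98  96  98  98  99  99  99 101 102 100 102 103 100 101 103 104 101 103 103 100 103 100 103 102 101 101 100  99 100 100  94  89  77  74  70  72 112 188 234 238 236 234 236 235 235 236 235 234 232 232 232 234
172   99  99 100  99 102  99 102 101 104 102 104 103 100 104 101 102 104 103 102 102 103 104  98 101 100  98  99  99  95  98  97 100 103 106  93  95  84  76  75  68  90 155 215 237 236 236 235 234 234 235 235 234 229 226 230 234
```

Request:
step_arm --targets '[[[0,0,0],[-4,-32,0],15],[[0,0,0],[-4,-32,0],15],[[0,-0.1,0],[0,0,0],15],[[0,-0.1,0],[0,0,0],15],[[0,-0.1,0],[0,0,0],15]]'

```text
time: 20.95
tool_pos: [0.4808, 0.3217, 0.243]
tcp_rot: [3.08, 0.189, -0.468]
wrist_force: [0.4, -0.1, -0.7]
width: 0.285
grip_force: 40.3
```

Request:
step_arm --targets '[[[0,0,0],[0,0,0],15],[[0,0,0],[0,0,0],15]]'

```text
time: 21.12
tool_pos: [0.4817, 0.3208, 0.241]
tcp_rot: [3.081, 0.185, -0.462]
wrist_force: [0.2, -0.2, -1.3]
width: 0.281
grip_force: 40.2
```

```bash
sed -i 's/proj("side",g)\[0\].round/proj("side",g)[0].round/; s/for t in(0,.2,.4)/for t in(-.3,-.15,0)/; s/w=-Rm\[:,0\]/w=-np.array([.9925,.122,0])/; s/range(p\[1\]-14,p\[1\]+20)/range(p[1]-12,p[1]+14)/' whk.py; python3 whk.py
python3 - <<'E'
from h import *
to((.4765,.326,.11))
m=cut_out("side","whisk")
if m:
    r=m[0]['region']; print([(c,int(np.nonzero(r[:,c])[0].min()),int(np.nonzero(r[:,c])[0].max())) for c in range(640) if r[:,c].any()])
E
```

```text
21.1167 [0.48169617 0.32080903 0.24099017] 0.28067749195366754 40.249775648117065
[[0.949, 0.114, -0.294], [0.12, -0.993, 0.003], [-0.291, -0.038, -0.956]] [0.49 0.28 1.73 0.11 1.41 1.91]
[([146.8, 279.8], 0.65)] [([260.0, 146.2, 294.7, 155.3], 0.75)]
tilt -0.3 spigot end, hub, balloon mid, tip [[294.4, 147.2], [280.3, 145.6], [267.5, 144.1], [259.4, 143.2]]
tilt -0.15 spigot end, hub, balloon mid, tip [[294.8, 145.1], [280.3, 145.6], [267.2, 146.0], [259.0, 146.2]]
tilt 0 spigot end, hub, balloon mid, tip [[294.9, 143.1], [280.3, 145.6], [267.2, 147.8], [259.0, 149.2]]
cols from 248 step 1
134  110  88  90  92  90  91  95  92  93  95  93  90  92  94  95  97  96  94  97  94 101  99  97  99  93  98 100  95  84  62  46  49  47  43  47  51  47  45  45  45  46  49  48  52  45  52  88 136 157 163 161 160 163 179 204 219
135  109  88  93  94  92  93  91  96  93  96  93  99  93  98  97  99  97  96  98  98  98  96  93  94  94  91  92  91  87  66  47  45  43  47  45  47  49  46  48  45  44  49  54  47  44  66  97 116 122 119 120 118 115 118 131 139
136  120  89  88  94  94  90  95  95  96  96
[... 5131 characters left out ...]
 97  97  99  95  97  95  96  96  97  98  95  93  93  98 100 104 106 104 101 100 101 101 100
159  235 236 201 126  99  99 100 102 101 103 101 102  98  96  99 100 100  98  98  98  97  98  97  93  96  94  98  96  98  97  96  96  95  96  96  97  95  96  96  96  94  97  96  97  91  91  93 101 105 100  96  92  87  87  88  86
t 21.2667 axes [[0.949, 0.116, -0.292], [0.122, -0.993, 0.002], [-0.29, -0.038, -0.956]] q [0.5  0.27 1.73 0.11 1.42 1.91]
shift mm [ 35.8  -5.4 127.6] turn 
[(261, 153, 153), (262, 153, 154), (272, 147, 149), (273, 147, 150), (274, 147, 151), (275, 146, 151), (276, 146, 151), (288, 146, 147), (289, 146, 147), (290, 146, 146), (291, 145, 146), (292, 145, 146), (293, 145, 146)]
```

Request:
step_arm --targets '[[[0,0,0],[5,-5,32],15],[[0,0,0],[9.6,0,31.5],15],[[0,0,0],[9.6,0,31.5],15],[[0,0,0],[6,0,19],15],[[0,0,0],[0,0,0],15]]'

```text
time: 21.73
tool_pos: [0.4714, 0.3244, 0.1203]
tcp_rot: [3.076, 0.189, -0.473]
wrist_force: [-1.5, 0.5, -0.6]
width: 0.289
grip_force: 40.3
```

Request:
step_arm --targets '[[[0,0,0],[3,0,9.5],15],[[0,0,0],[1.2,0,3.8],15],[[0,0,0],[0,0,0],15],[[0,0,0],[0,0,0],15]]'

```text
time: 22.07
tool_pos: [0.4759, 0.3267, 0.1122]
tcp_rot: [3.083, 0.189, -0.459]
wrist_force: [0.2, 0.5, -1.3]
width: 0.286
grip_force: 40.2
```

Request:
step_arm --targets '[[[0,0,0],[1.2,0,3.8],15],[[0,0,0],[1.2,0,3.8],15],[[0,0,0],[0,0,0],15]]'

```text
time: 22.32
tool_pos: [0.4751, 0.3261, 0.1025]
tcp_rot: [3.081, 0.189, -0.463]
wrist_force: [0.3, -0.9, -0.1]
width: 0.286
grip_force: 40.3
```

Request:
step_arm --targets '[[[0,0,0],[1.2,0,3.8],15],[[0,0,0],[0,0,0],15],[[0,0,0],[0,0,0],15]]'

```text
time: 22.57
tool_pos: [0.475, 0.3261, 0.0984]
tcp_rot: [3.08, 0.189, -0.464]
wrist_force: [0.4, -0.2, -0.6]
width: 0.282
grip_force: 40.3
```

Run:
```python
from h import *
s=read_state();print(s['tool_pos'],s['wrist_force'],s['torque'])
read_camera("side");read_camera("top")
for c in("side","top"):
    print(c,[(e['at'],e['score']) for e in tip_of(c,"whisk")[:2]],[(e['extent'],e['score']) for e in cut_out(c,"whisk")[:1]])
for r in (.06,.07):
    Rm=Ro.from_rotvec(s['tcp_rot']).as_matrix(); g=s['tool_pos']+r*Rm[:,2]; print(r,g,proj("side",g),proj("top",g))
```

```text
[0.47495287 0.32605671 0.09838138] [ 0.43498703 -0.23669794 -0.6314214 ] [ 0.05284178 -0.19267399 -0.02261135]
side [([181.6, 276.8], 0.54)] [([265.4, 177.2, 293.9, 184.7], 0.61)]
top [] []
0.06 [0.45742078 0.32375488 0.04104616] [[280.2754427  179.54206925]] [[262.67404933 225.52622051]]
0.07 [0.45449877 0.32337124 0.03149029] [[279.63631916 181.85124815]] [[263.36033663 226.89562048]]
```

Request:
step_arm --targets '[[[0,0,0],[1.2,0,3.8],15],[[0,0,0],[0,0,0],15],[[0,0,0],[0,0,0],15]]'

```text
time: 23.12
tool_pos: [0.475, 0.3261, 0.0944]
tcp_rot: [3.081, 0.189, -0.464]
wrist_force: [-0.1, -0.5, -1.4]
width: 0.283
grip_force: 40.2
```

Request:
step_arm --targets '[[[0,0,0],[0.9,0,2.9],15],[[0,0,0],[0,0,0],15],[[0,0,0],[0,0,0],15]]'

```text
time: 23.37
tool_pos: [0.4757, 0.3263, 0.0925]
tcp_rot: [3.081, 0.189, -0.462]
wrist_force: [1.1, -0.6, 4.8]
width: 0.286
grip_force: 40.8
```

Request:
step_arm --targets '[[[0,0,0],[0.9,0,2.9],15],[[0,0,0],[0,0,0],15],[[0,0,0],[0,0,0],15]]'

```text
time: 23.62
tool_pos: [0.4763, 0.3267, 0.0897]
tcp_rot: [3.083, 0.189, -0.46]
wrist_force: [1.7, -0.2, 5.6]
width: 0.28
grip_force: 41.3
```

Request:
step_arm --targets '[[[0,0,0],[0,0,0],26],[[0,0,0],[0,0,0],30],[[0,0,0],[0,0,0],36],[[0,0,0],[0,0,0],42],[[0,0,0],[0,0,0],46]]' --grip_force 20

```text
time: 24.03
tool_pos: [0.4748, 0.326, 0.0883]
tcp_rot: [3.08, 0.189, -0.464]
wrist_force: [-0.4, 0.8, 0.1]
width: 0.535
grip_force: 0.0
```

Request:
step_arm --targets '[[[0,0,0],[0,0,0],46],[[0,0,0],[0,0,-8],46],[[0,0,0],[0,0,-15],46],[[0,0,0],[0,0,-25],46],[[0,0,0],[0,0,-35],46]]'

```text
time: 24.45
tool_pos: [0.4975, 0.3284, 0.1665]
tcp_rot: [3.077, 0.189, -0.471]
wrist_force: [0.9, -0.8, -0.2]
width: 0.539
grip_force: 0.0
```

Request:
step_arm --targets '[[[0,0,0],[0,0,-35],46],[[0,0,0],[0,30,-15],46],[[0,0,0],[0,40,0],46],[[0,0,0],[0,40,0],46],[[0,0,0],[0,40,0],46]]'

```text
time: 24.87
tool_pos: [0.533, 0.1812, 0.2177]
tcp_rot: [3.082, 0.191, -0.459]
wrist_force: [0.2, 0.3, -0.7]
width: 0.535
grip_force: 0.0
```

Run:
```python
from h import *
s=read_state();print(s['time'],s['tool_pos'],s['wrist_force'],s['width'])
for c in("side","top"):
    im=read_camera(c);cv2.imwrite(f"pics/{c}12.png",im[:,:,::-1])
    for n in("whisk","collar_mid","lid_tab"):
        print(c,n,[(e['at'],e['score']) for e in tip_of(c,n)[:2]],[(e['extent'],e['score']) for e in cut_out(c,n)[:2]])
print(proj("side",[.456,.324,.02]),proj("top",[.456,.324,.02]))
print([atz("top",(c,r),.02).round(3) for c,r in [(263,228)]])
a=cv2.imread("pics/top12.png",0);b=cv2.imread("pics/side12.png",0)
d=cv2.absdiff(cv2.imread("pics/t5.png"),cv2.imread("pics/top12.png")).max(2)>40
n,l,st,ce=cv2.connectedComponentsWithStats(d.astype(np.uint8));print([(st[i].tolist()) for i in range(1,n) if st[i][4]>15])
for r in range(192,266,2): print(r,"".join("%4d"%q for q in a[r,226:300:2]))
```

```text
24.8667 [0.53299538 0.18124374 0.21765763] [ 0.17730202  0.31659916 -0.7305609 ] 0.5351717896245776
side whisk [([184.2, 279.0], 0.41)] [([249.4, 116.2, 295.8, 167.6], 0.41)]
side collar_mid [([188.2, 338.2], 0.6)] [([287.6, 226.4, 299.8, 247.6], 0.71)]
side lid_tab [([120.8, 270.5], 0.6), ([185.1, 280.5], 0.3)] [([250.9, 119.9, 296.4, 170.5], 0.94)]
top whisk [] [([259.7, 212.3, 269.5, 240.9], 0.66)]
top collar_mid [] []
top lid_tab [([224.1, 207.4], 0.74)] [([204.1, 194.1, 232.5, 260.7], 0.97)]
[[280.17977761 184.26986634]] [[263.80943601 226.81456154]]
[array([0.453, 0.326, 0.02 ])]
[[117, 78, 331, 322, 44041], [321, 94, 5, 7, 17], [259, 210, 10, 25, 146], [358, 316, 11, 15, 33], [368, 384, 38, 16, 419], [415, 384, 14, 16, 54]]
192  200 200 200 199 201 196 197 202 202 202 201 200 200 202 200 196 199 198 199 198 198 196 197 193 195 199 201 142  75  80  83  82  65  73  66  58  63
194  200 201 198 200 198 201 199 201 199 200 201 198 195 194 199 201 192 201 199 198 197 194 200 201 193 195 199 176  73  73  81  73  75  63  56  65  61
196  199 200 193 200 199 199 201 199 203 198 196 197 
[... 4601 characters left out ...]
 152 142 132 136 122 112 113 123 119 116 122 130 135 133 140 147 157 197 195 194 191 197
258   96 103  97  97 132 113 113 128 131 130 137 131 123 115 124 121 117 117 128 133 129 142 148 144 143 151 152 163 173 185 189 192 198 198 193 191 197
260  163 164 166 164 175 164 164 158 134 130 138 143 138 141 152 152 153 152 154 165 171 185 189 188 189 193 192 193 196 194 191 196 197 192 194 196 193
262  193 196 196 189 195 196 193 191 153 146 146 165 170 177 189 187 187 193 190 192 193 197 193 194 196 194 197 194 196 195 191 198 192 196 197 197 194
264  195 193 194 191 195 193 195 188 158 145 153 190 196 195 192 195 196 192 197 196 192 197 197 195 195 195 195 197 196 193 196 192 194 196 195 198 199
```

```bash
python3 -c "
from workcell import *
print(finish_job())"
```

```text
the job is handed in; nothing more can be done
None
```

I handed the job in. The lid is open at its stop, the whisk was released and drawn out along the socket's axis, and it now lies inside the box with the arm clear. I did not confirm by camera that the collar sprung fully forward, and the interface gave no verdict.

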